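# Change the column on the heater and put the mixed-up columns back in their own boxes

### The job

The next run needs the short column: lay it centred on the heater's saddles, and put the long column, which is on the heater now, and the medium column each on the saddles of the storage box made to its length. The medium column has been left in the long box and the short one in the medium box, so put one aside on the way (the short box is empty and ends empty). Lay the columns down gently, as their packing must not be jolted, and leave the bottle, jar and wrench where they are.

Things in the scene. Friction and masses are not known exactly. Their poses are not given: they have to be found in the camera images.
- column_long: The long chromatography column: steel tube, 12.7 mm diameter, with a round end nut (19 mm diameter, 16 long) and white plug at each end, 280 mm long overall; bare tube to 116 mm either side of the middle, paper label in the middle. Origin: on its axis, mid-length; x along the axis, either end alike. About 0.26 kg. Loose; starts on the heater's saddles.
- column_medium: The medium chromatography column: steel tube, 12.7 mm diameter, with a round end nut (19 mm diameter, 16 long) and white plug at each end, 190 mm long overall; bare tube to 71 mm either side of the middle, paper label in the middle. Origin: on its axis, mid-length; x along the axis, either end alike. About 0.19 kg. Loose; starts by mistake in the long box.
- column_short: The short chromatography column: steel tube, 12.7 mm diameter, with a round end nut (19 mm diameter, 16 long) and white plug at each end, 140 mm long overall; bare tube to 46 mm either side of the middle, paper label in the middle. Origin: on its axis, mid-length; x along the axis, either end alike. About 0.15 kg. Loose; starts by mistake in the medium box.
- box_long: Open white box for the long column, fixed; 310 x 62 mm outside, 304 mm long inside. Origin: middle of its underside, on the bench; x along it. End walls 40 mm high; sides 34 mm, but 12 mm over the middle 120 mm. Two V saddles (6 mm thick, top 44 mm) at x = -30 and +30 mm carry a column along x, its axis 36 mm above the bench; V mouth 34 mm wide. Holds any of the three columns.
- box_medium: Open white box for the medium column, fixed; 220 x 62 mm outside, 214 mm long inside. Origin: middle of its underside, on the bench; x along it. End walls 40 mm high; sides 34 mm, but 12 mm over the middle 120 mm. Two V saddles (6 mm thick, top 44 mm) at x = -30 and +30 mm carry a column along x, its axis 36 mm above the bench; V mouth 34 mm wide. Too short inside for the long column.
- box_short: Open white box for the short column, fixed; 170 x 62 mm outside, 164 mm long inside. Origin: middle of its underside, on the bench; x along it. End walls 40 mm high; sides 34 mm, but 12 mm over the middle 120 mm. Two V saddles (6 mm thick, top 44 mm) at x = -30 and +30 mm carry a column along x, its axis 36 mm above the bench; V mouth 34 mm wide. Empty at the start; only the short column fits.
- heater: Column heater, lid open: light-grey case 350 x 116 mm, fixed; black panel on its -x end. Origin: middle of its underside, on the bench; x along it. Two V saddles (6 mm thick, top 82 mm) at x = -30 and +30 mm, y = 0 carry a column along x, its axis 74 mm above the bench; V mouth 34 mm wide; plate below at 46 mm. Lid on the +y side leans out from y = 55 to y = 98 mm, top 116 mm high.
- amber_bottle: Bystander, leave alone: amber bottle with blue cap, 56 mm diameter, 105 mm high, standing beyond the +x end of the short box. Origin: middle of its underside.
- solvent_jar: Bystander, leave alone: small white jar, 48 mm diameter, 62 mm high, standing before the -x end of the medium box. Origin: middle of its underside.
- wrench: Bystander, leave alone: open-end wrench 150 mm long lying beside the long box on its +y side. Origin: middle of its underside; x along it.
Not all that is in view belongs to the job. What is shaped like the column_short but green or orange is not meant.

How it is judged (in metres and radians):
At the end, for the whole second after the job is handed in: The short column lies at rest on both heater saddles, its middle within 14 mm of the heater's middle; the long column lies on the saddles of the long box and the medium column on those of the medium box; each with its axis within 8 mm sideways, 5 mm in height and 0.1 rad of the saddles' line (x of column_long in the frame of box_long between -0.014 and 0.014 m and y of column_long in the frame of box_long between -0.008 and 0.008 m and z of column_long in the frame of box_long between 0.031 and 0.042 m and angle between the x axis of column_long and the x axis of box_long, either way round below 0.1 rad and linear speed of each of column_long, column_medium, column_short below 0.02 m/s and angular speed of each of column_long, column_medium, column_short below 0.3 rad/s and x of column_medium in the frame of box_medium between -0.014 and 0.014 m and y of column_medium in the frame of box_medium between -0.008 and 0.008 m and z of column_medium in the frame of box_medium between 0.031 and 0.042 m and angle between the x axis of column_medium and the x axis of box_medium, either way round below 0.1 rad and x of column_short in the frame of heater between -0.014 and 0.014 m and y of column_short in the frame of heater between -0.008 and 0.008 m and z of column_short in the frame of heater between 0.069 and 0.08 m and angle between the x axis of column_short and the x axis of heater, either way round below 0.1 rad); the robot touches nothing.
It fails at once if a bystander (amber bottle) is pushed more than 25 mm from its place (distance of amber_bottle from where it was at the start of the episode above 0.025 m).
It fails at once if a bystander (solvent jar) is pushed more than 25 mm from its place (distance of solvent_jar from where it was at the start of the episode above 0.025 m).
It fails at once if a bystander (wrench) is pushed more than 25 mm from its place (distance of wrench from where it was at the start of the episode above 0.025 m).
It fails at once if a column is rammed into a box or the heater (more than 60 N) (contact force between any of column_long, column_medium, column_short and box_long above 60 N or contact force between any of column_long, column_medium, column_short and box_medium above 60 N or contact force between any of column_long, column_medium, column_short and box_short above 60 N or contact force between any of column_long, column_medium, column_short and heater above 60 N).
It fails at once if a column is dropped or flung: faster than 0.6 m/s while its middle is less than 110 mm above the bench (a fall of about 20 mm or more) ((linear speed of column_long above 0.6 m/s and height (world z) of column_long below 0.11 m) or (linear speed of column_medium above 0.6 m/s and height (world z) of column_medium below 0.11 m) or (linear speed of column_short above 0.6 m/s and height (world z) of column_short below 0.11 m)).
It also fails if it takes over 136 s, if anything falls off the work surface, if the arm or the gripper's body presses on something with over 40 N, if the wrist force passes 120 N, or if a joint passes its speed limit or range.

### The arm

A 6-joint arm with a two-finger parallel gripper is mounted at the origin on the work surface. World frame = base frame: x ahead of the robot, y to its left, z up, the work surface at z = 0. Lengths are in m, angles in degrees, forces in N, time in s.
With the tool pointing down it reaches from about 0.375 to 0.9 m from the base axis. Payload 3.1 kg.
Tool frame: the origin (TCP) lies at the very end of the fingers, on their centre line; the grasp point (between the pads) lies 19 mm behind it; z points along the fingers, y is the direction in which the jaws open and shut (so a half turn about z gives the same grasp; the last joint's range is limited). The gripper opens to 87 mm and grips with 3 to 60 N. Pads are 19 mm wide; open, the fingers measure 117 mm over their backs; the gripper's body (75 mm by 190 mm) begins 51 mm behind the grasp point.
Start: joints at [-75.774, 30.224, 82.088, -0, 67.689, -10.227], TCP at [0.259, -0.569, 0.223] pointing down, gripper open.
Joint ranges: [-176.69, 176.69], [-43.24, 126.21], [12.49, 139.97], [-82, 262], [0, 151.66], [-163.58, 163.58]. Speed limits (degrees/s): [159.86, 159.86, 180, 180, 180, 180].

### API

Orientations are given as a 3x3 rotation matrix whose columns are the frame's x, y, z axes.
In Python, from rig import read_state, capture, hand_in gives the robot as it stands. The module is installed in compiled form; this text tells all that it offers.
- The arm moves only by the tool move_arm, never from a script. Its arguments are lists of equal length, an entry for each row: "linear": the shift along the tool's x, y, z in cm, a list of three; "angular": the turn, a rotation vector about the tool's x, y, z in rad, a list of three; "fingers": the gripper command: -1 is fully open, 1 is shut, values between are in proportion. In form: {"linear": [[tx, ty, tz], ...], "angular": [[wx, wy, wz], ...], "fingers": [fingers, ...]}. A call has 1 to 12 rows; each row is the pose to reach, as a shift and turn from the pose measured when the call began, along the tool's axes at that moment; what a row does not reach only later rows make up. A row lasts 1/12 s, in which the tool goes at most 41.7 mm and 7.16 degrees, less where a joint would pass 70% of its speed; a pose out of reach is approached as far as the arm can. A call with a gripper value outside its range is refused whole. The fingers move at their own pace and stop on an object; the grip force is fixed at half the most. Time passes only in rows, so rows that repeat a pose let the fingers close. It gives the time, the measured TCP pose, the force and the opening at its end, in the units of the state.
- read_state(): the state, without advancing time (a new reading comes with each control period).
- capture(name): name is "scene" or "top" or "wrist"; returns a dict with "color" (400x640x3 uint8, red, green, blue), "fx", "fy", "cx", "cy" (pixels), "view" (4x4, takes a point from world to camera coordinates); the wrist camera has in their place "hand_eye" (4x4, takes a point from camera to tool coordinates, whose origin is the TCP and whose axes are the flange's). Camera axes: x right, y down, z forward; pixel columns grow to the right and rows downward; lengths in m; the calibration is good to about 2 mm. A picture is of the moment at which its call begins: read the wrist's pose just before it. There is no depth.
- hand_in(): hands the job in, once; it reports no verdict.
The state is a dict: "time_s": time; "joint_positions": joint angles; "qvel": joint speeds; "tau": joint torques, N m; "position": TCP position; "tcp_rot": TCP orientation; "force": force on the tool from outside, world axes, zero at the start; "moment": the same for the moment, N m; "opening": opening from 0.0 (shut) to 1.0 (fully open).
Only numpy, scipy, OpenCV 4.12 (cv2) and the standard library are available. Lean on these libraries where they do the work, as an engineer would, in place of code of your own. Each camera call takes 0.05 s, during which the arm holds its last target. There are 200 camera calls.

## Working session

There is one attempt and no reset: what is moved stays moved. The work goes in short steps, Python scripts to look and compute and a tool call to move; the robot and the scene stay as the last step left them, time stands still between calls to the robot, and variables do not carry over. Pictures are saved under pics/ and viewed, about 12 in all and at most 16, crops included, and the job is handed in when it is done.

Besides the shell and the picture viewer there is one more tool, called after "Call:" as name(argument=value, ...), one argument or row to a line, values as JSON. move_arm: Moves the arm, as the interface text tells. Its arguments: {"type":"object","properties":{"linear":{"type":"array"},"angular":{"type":"array"},"fingers":{"type":"array"}},"required":["linear","angular","fingers"]}

```bash
mkdir -p pics; python3 - <<'E'
from rig import *
import cv2,json,numpy as np
s=read_state();print({k:np.round(v,3).tolist() for k,v in s.items()})
for n in("scene","top","wrist"):
    c=capture(n);cv2.imwrite(f"pics/{n}0.png",c["color"][:,:,::-1])
    print(n,{k:np.round(v,4).tolist() for k,v in c.items() if k!="color"})
E
```

```text
{'time_s': 0.0, 'joint_positions': [-75.773, 30.279, 82.155, -0.001, 67.688, -10.23], 'qvel': [0.02, -0.014, 0.009, 0.107, 0.042, -0.076], 'tau': [-0.001, -44.005, -17.659, 0.063, 0.058, -0.0], 'position': [0.259, -0.568, 0.222], 'tcp_rot': [[0.91, 0.414, -0.001], [0.414, -0.91, 0.002], [0.0, -0.002, -1.0]], 'force': [-0.768, 0.316, 0.231], 'moment': [0.029, 0.036, 0.006], 'opening': 1.002}
scene {'fx': 371.1307, 'fy': 371.1307, 'cx': 320.9111, 'cy': 196.3903, 'view': [[0.5099, 0.8601, -0.0163, -0.3325], [0.6753, -0.4119, -0.6118, -0.2566], [-0.533, 0.3009, -0.7908, 1.2722], [0.0, 0.0, 0.0, 1.0]]}
top {'fx': 470.4008, 'fy': 470.4008, 'cx': 322.67, 'cy': 199.7454, 'view': [[-0.0211, -0.9996, 0.0189, 0.0698], [-0.9855, 0.0176, -0.1688, 0.5122], [0.1684, -0.0222, -0.9855, 1.2191], [0.0, 0.0, 0.0, 1.0]]}
wrist {'fx': 353.1891, 'fy': 353.1891, 'cx': 321.2619, 'cy': 197.2533, 'hand_eye': [[-0.001, -0.9678, -0.2516, 0.0691], [1.0, -0.0011, 0.0003, -0.0003], [-0.0005, -0.2516, 0.9678, -0.161], [0.0, 0.0, 0.0, 1.0]]}
```

View pics/top0.png

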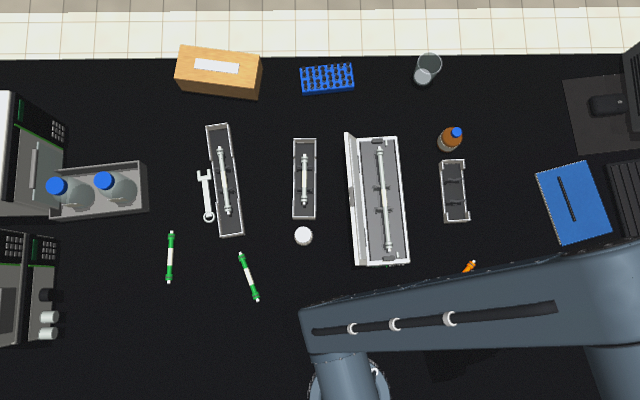

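View pics/scene0.png

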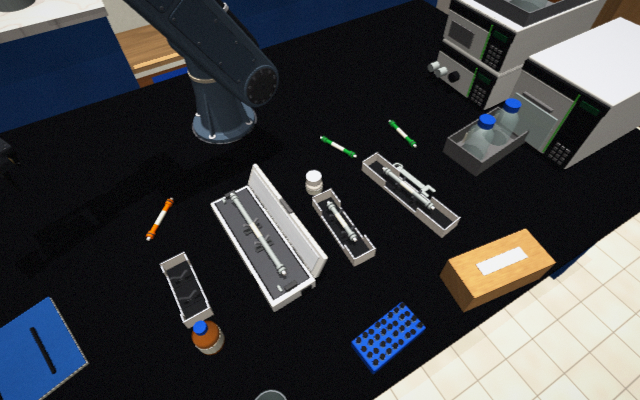

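```bash
cat > h.py <<'E'
import numpy as np,cv2
from rig import *
def grab(n):
    s=read_state();c=capture(n);V=np.eye(4)
    if n=="wrist":
        T=np.eye(4);T[:3,:3]=s["tcp_rot"];T[:3,3]=s["position"];V=np.linalg.inv(T@c["hand_eye"])
    else: V=np.array(c["view"])
    c["V"]=V;return c
def ray(c,p):
    d=np.array([(p[0]-c["cx"])/c["fx"],(p[1]-c["cy"])/c["fy"],1.]);R=c["V"][:3,:3]
    return -R.T@c["V"][:3,3],R.T@d
def onz(c,p,z):
    o,d=ray(c,p);return o+d*(z-o[2])/d[2]
def tri(*cp):
    A=np.zeros((3,3));b=np.zeros(3)
    for c,p in cp:
        o,d=ray(c,p);d=d/np.linalg.norm(d);M=np.eye(3)-np.outer(d,d);A+=M;b+=M@o
    return np.linalg.solve(A,b)
def proj(c,X):
    q=c["V"][:3,:3]@np.asarray(X)+c["V"][:3,3];return q[0]/q[2]*c["fx"]+c["cx"],q[1]/q[2]*c["fy"]+c["cy"]
E
python3 - <<'E'
from h import *
t=grab("top");s=grab("scene")
a=cv2.resize(t["color"][110:280,190:490],None,fx=2.6,fy=2.6,interpolation=cv2.INTER_CUBIC)
b=cv2.resize(s["color"][140:340,145:475],None,fx=2.4,fy=2.4,interpolation=cv2.INTER_CUBIC)
cv2.imwrite("pics/t1.png",a[:,:,::-1]);cv2.imwrite("pics/s1.png",b[:,:,::-1])
E
```

```text
(no output)
```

View pics/t1.png

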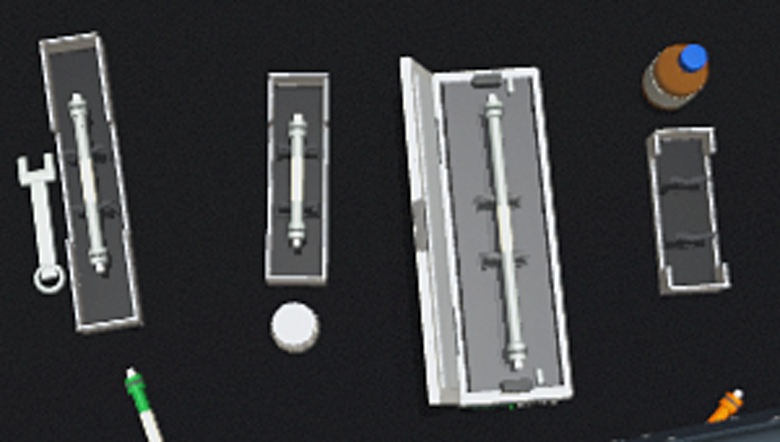

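View pics/s1.png

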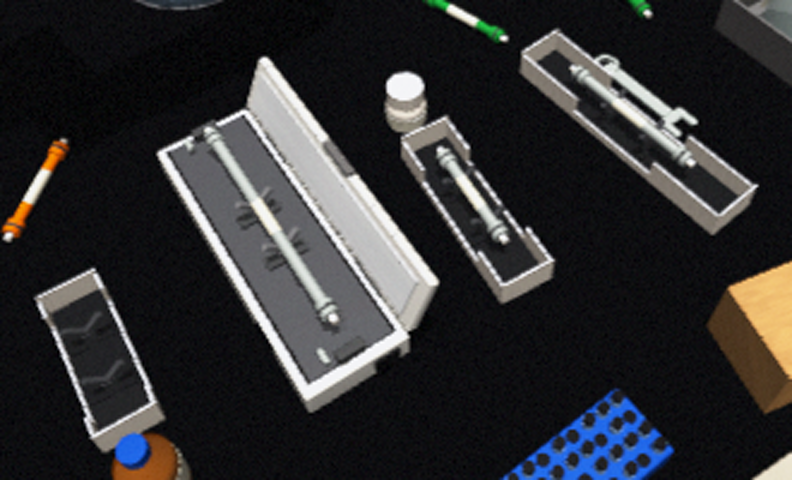

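```bash
cat > m.py <<'E'
from h import *
t=grab("top");s=grab("scene")
T=lambda p:(p[0]/2.6+190-.3,p[1]/2.6+110-.3)
S=lambda p:(p[0]/2.4+145-.3,p[1]/2.4+140-.3)
D={"medium":([(76,95),(101,271)],[(691,164),(572,68)]),
"short":([(297,115),(296,248)],[(505,243),(440,149)]),
"long":([(491,96),(517,368)],[(334,320),(206,128)]),
"Bmed":([(267,74),(329,74),(327,283),(265,283)],[(553,262),(501,285),(401,137),(447,118)]),
"Blong":([(40,38),(100,33),(141,323),(79,330)],[(756,186),(713,217),(521,52),(559,30)]),
"Bshort":([(652,133),(714,129),(730,287),(661,292)],[(160,405),(94,435),(37,298),(96,270)]),
"heater":([(540,69),(573,398)],[(308,393),(158,152)])}
for k,(a,b) in D.items():
    P=np.array([tri((t,T(p)),(s,S(q))) for p,q in zip(a,b)])
    print(k,"mid",P.mean(0).round(4)); print(P.round(3).tolist())
    n=len(P); e=(P[0]-P[1]) if n==2 else (P[0]+P[1]-P[2]-P[3])/2
    print("  len",np.linalg.norm(e).round(4),"yaw",np.degrees(np.arctan2(e[1],e[0])).round(2))
E
python3 m.py
```

```text
medium mid [0.574  0.3258 0.0371]
[[0.667, 0.339, 0.038], [0.481, 0.312, 0.036]]
  len 0.1882 yaw 8.21
short mid [0.5722 0.1097 0.0347]
[[0.643, 0.107, 0.035], [0.501, 0.112, 0.035]]
  len 0.1415 yaw -1.81
long mid [ 0.5093 -0.1001  0.0762]
[[0.649, -0.093, 0.076], [0.37, -0.108, 0.076]]
  len 0.2789 yaw 3.06
Bmed mid [0.5757 0.1091 0.0366]
[[0.688, 0.138, 0.035], [0.685, 0.073, 0.043], [0.464, 0.081, 0.036], [0.466, 0.144, 0.032]]
  len 0.2215 yaw -1.82
Blong mid [0.5774 0.3243 0.0393]
[[0.728, 0.377, 0.043], [0.733, 0.313, 0.039], [0.427, 0.272, 0.037], [0.421, 0.335, 0.037]]
  len 0.3096 yaw 7.71
Bshort mid [ 0.5346 -0.3009  0.0348]
[[0.619, -0.268, 0.03], [0.62, -0.33, 0.041], [0.452, -0.336, 0.038], [0.448, -0.27, 0.03]]
  len 0.1692 yaw 1.48
heater mid [ 0.5141 -0.1561  0.0436]
[[0.687, -0.146, 0.048], [0.342, -0.166, 0.04]]
  len 0.3457 yaw 3.24
```

```bash
cat > go.py <<'E'
import sys,numpy as np
from rig import read_state
from scipy.spatial.transform import Rotation as R
s=read_state();p=np.array(s["position"]);M=np.array(s["tcp_rot"])
print("now",s["time_s"],p.round(4),"yaw",np.degrees(np.arctan2(M[1,0],M[0,0])).round(2),"F",np.round(s["force"],1),"op",round(s["opening"],3))
for a in sys.argv[1:]:
    x,y,z,w=map(float,a.split(","));c,q=np.cos(np.radians(w)),np.sin(np.radians(w))
    G=np.array([[c,q,0],[q,-c,0],[0,0,-1]])
    print(a,"lin cm",(100*M.T@(np.array([x,y,z])-p)).round(2),"ang",R.from_matrix(M.T@G).as_rotvec().round(4))
E
python3 go.py .572,.1097,.2,-1.8 .572,.1097,.02,-1.8
```

```text
now 0.35 [ 0.2587 -0.5688  0.2223] yaw 24.45 F [-0.3  0.4 -0.1] op 1.004
.572,.1097,.2,-1.8 lin cm [ 56.6  -48.79   2.26] ang [-0.0005  0.      0.4582]
.572,.1097,.02,-1.8 lin cm [ 56.6  -48.78  20.26] ang [-0.0005  0.      0.4582]
```

Call:
move_arm(
  linear=[
    [3, -2.6, 0],
    [6, -5.2, 0],
    [9, -7.8, 0],
    [12, -10.4, 0],
    [15, -13, 0],
    [18, -15.6, 0],
    [21, -18.2, 0],
    [24, -20.8, 0],
    [27, -23.4, 0],
    [30, -26, 0],
    [33, -28.6, 0],
    [35, -30.3, 0],
  ],
  angular=[
    [0, 0, 0.05],
    [0, 0, 0.1],
    [0, 0, 0.15],
    [0, 0, 0.2],
    [0, 0, 0.25],
    [0, 0, 0.3],
    [0, 0, 0.35],
    [0, 0, 0.4],
    [0, 0, 0.45],
    [0, 0, 0.458],
    [0, 0, 0.458],
    [0, 0, 0.458],
  ],
  fingers=[-1, -1, -1, -1, -1, -1, -1, -1, -1, -1, -1, -1],
)

```text
time_s: 1.35
position: [0.4524, -0.1448, 0.2227]
tcp_rot: [[1.0, -0.03, 0.0], [-0.03, -1.0, 0.001], [0.0, -0.001, -1.0]]
force: [0.3, 0.5, 0.4]
opening: 0.999
```

```bash
python3 go.py .572,.1097,.2,-1.8
```

```text
now 1.35 [ 0.4524 -0.1448  0.2227] yaw -1.69 F [0.3 0.5 0.4] op 0.999
.572,.1097,.2,-1.8 lin cm [ 11.2  -25.79   2.31] ang [-0.0014 -0.0001  0.0019]
```

```bash
python3 - <<'E'
from h import *
import pickle
c=grab("wrist");pickle.dump(c,open("w1.pkl","wb"));cv2.imwrite("pics/w1.png",c["color"][:,:,::-1])
E
```

Call:
move_arm(
  linear=[
    [1.5, -3, 0.3],
    [3, -6, 0.6],
    [4.5, -9, 0.9],
    [6, -12, 1.2],
    [7.5, -15, 1.5],
    [9, -18, 1.8],
    [10, -21, 2],
    [11, -24, 2.3],
    [11.2, -25.2, 2.3],
    [11.2, -25.8, 2.3],
    [11.2, -25.8, 2.3],
    [11.2, -25.8, 2.3],
  ],
  angular=[
    [0, 0, 0],
    [0, 0, 0],
    [0, 0, 0],
    [0, 0, 0],
    [0, 0, 0],
    [0, 0, 0],
    [0, 0, 0],
    [0, 0, 0],
    [0, 0, 0],
    [0, 0, 0],
    [0, 0, 0],
    [0, 0, 0],
  ],
  fingers=[-1, -1, -1, -1, -1, -1, -1, -1, -1, -1, -1, -1],
)

```text
time_s: 2.4
position: [0.572, 0.1122, 0.2009]
tcp_rot: [[1.0, -0.028, 0.001], [-0.028, -1.0, 0.003], [0.0, -0.003, -1.0]]
force: [0.3, 0.7, 0.2]
opening: 0.999
```

```bash
python3 - <<'E'
from h import *
import pickle
c=grab("wrist");pickle.dump(c,open("w2.pkl","wb"))
b=pickle.load(open("w1.pkl","rb"))
cv2.imwrite("pics/w12.png",np.vstack([b["color"],c["color"]])[:,:,::-1][:,:,:])
im=cv2.imread("pics/w12.png");cv2.imwrite("pics/w12.png",cv2.resize(im,(480,600)))
cv2.imwrite("pics/w2.png",c["color"][:,:,::-1])
E
python3 go.py .572,.1097,.02,-1.8
```

```text
now 2.45 [0.572  0.1118 0.201 ] yaw -1.63 F [ 0.1 -0.   0.4] op 1.003
.572,.1097,.02,-1.8 lin cm [-1.00e-02  2.70e-01  1.81e+01] ang [-0.0033 -0.0005  0.003 ]
```

View pics/w1.png

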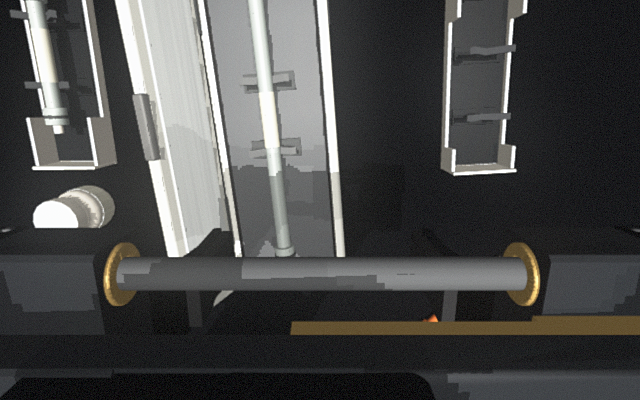

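View pics/w2.png

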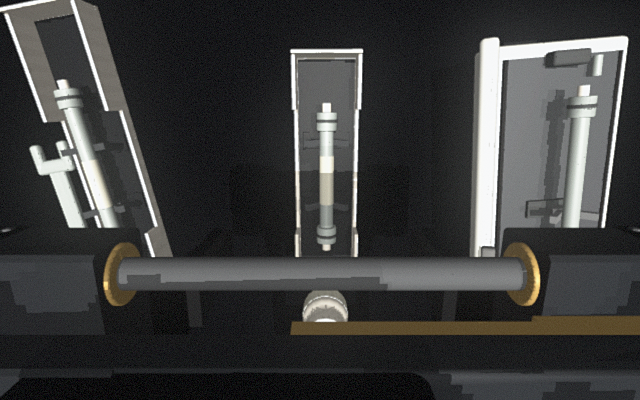

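```bash
python3 - <<'E'
from h import *
import pickle
exec(open("m.py").read().split("D={")[0].replace("from h import *",""))
a=pickle.load(open("w1.pkl","rb"));b=pickle.load(open("w2.pkl","rb"))
print("short ends",onz(b,(326,102),.036).round(4),onz(b,(326,251),.036).round(4))
print("short tri",tri((b,(326,102)),(t,T((297,115)))).round(4),tri((b,(326,251)),(t,T((296,248)))).round(4))
print("medbox sad",onz(b,(325,141),.032).round(4),onz(b,(325,207),.032).round(4))
print("medbox +x",[onz(b,p,.04).round(4) for p in((292,51),(362,51))])
print("longbox +x inner",[onz(b,p,.04).round(4) for p in((5,9),(73,0))])
print("medium +x end",onz(b,(63,80),.036).round(4), "long +x end",onz(b,(585,86),.074).round(4))
print("heater sad mid z.07",[onz(a,p,.072).round(4) for p in((269,83),(275,149))])
print("heater sad tri",tri((a,(269,83)),(t,T((497,204)))).round(4),tri((a,(275,149)),(t,T((503,260)))).round(4))
print("shortbox sad",[onz(a,p,.035).round(4) for p in((481,51),(481,118))])
print("lid outer top",[onz(a,p,.116).round(4) for p in((117,0),(168,255))],[onz(b,p,.116).round(4) for p in((480,42),(475,250))])
E
```

```text
short ends [0.6438 0.1069 0.036 ] [0.5011 0.1104 0.036 ]
short tri [0.6438 0.1076 0.0333] [0.501  0.1109 0.036 ]
medbox sad [0.609  0.1086 0.032 ] [0.5454 0.1103 0.032 ]
medbox +x [array([0.6865, 0.1348, 0.04  ]), array([0.6848, 0.0753, 0.04  ])]
longbox +x inner [array([0.7258, 0.3711, 0.04  ]), array([0.7309, 0.3133, 0.04  ])]
medium +x end [0.6691 0.3376 0.036 ] long +x end [ 0.6497 -0.0943  0.074 ]
heater sad mid z.07 [array([ 0.541 , -0.1029,  0.072 ]), array([ 0.4855, -0.1044,  0.072 ])]
heater sad tri [ 0.543  -0.0985  0.0402] [ 0.4828 -0.1011  0.0477]
shortbox sad [array([ 0.5654, -0.2948,  0.035 ]), array([ 0.505 , -0.2998,  0.035 ])]
lid outer top [array([ 0.5955, -0.0087,  0.116 ]), array([ 0.4068, -0.0173,  0.116 ])] [array([0.6776, 0.0074, 0.116 ]), array([ 0.5331, -0.0009,  0.116 ])]
```

Call:
move_arm(
  linear=[
    [0, 0.1, 2],
    [0, 0.2, 5],
    [0, 0.27, 8],
    [0, 0.27, 11],
    [0, 0.27, 13],
    [0, 0.27, 15],
    [0, 0.27, 16.5],
    [0, 0.27, 17.5],
    [0, 0.27, 18.1],
    [0, 0.27, 18.1],
    [0, 0.27, 18.1],
    [0, 0.27, 18.1],
  ],
  angular=[
    [0, 0, 0],
    [-0.003, 0, 0],
    [-0.003, 0, 0],
    [-0.003, 0, 0],
    [-0.003, 0, 0],
    [-0.003, 0, 0],
    [-0.003, 0, 0],
    [-0.003, 0, 0],
    [-0.003, 0, 0],
    [-0.003, 0, 0],
    [-0.003, 0, 0],
    [-0.003, 0, 0],
  ],
  fingers=[-1, -1, -1, -1, -1, -1, -1, -1, -1, -1, -1, -1],
)

```text
time_s: 3.55
position: [0.5732, 0.1094, 0.0211]
tcp_rot: [[1.0, -0.03, 0.003], [-0.03, -1.0, 0.001], [0.003, -0.001, -1.0]]
force: [0.9, 0.7, 0.2]
opening: 1.002
```

Call:
move_arm(
  linear=[
    [0, 0, 0],
    [0, 0, 0],
    [0, 0, 0],
    [0, 0, 0],
    [0, 0, 0],
    [0, 0, 0],
    [0, 0, 0],
    [0, 0, 0],
    [0, 0, 0],
    [0, 0, 0],
    [0, 0, 0],
    [0, 0, 0],
  ],
  angular=[
    [0, 0, 0],
    [0, 0, 0],
    [0, 0, 0],
    [0, 0, 0],
    [0, 0, 0],
    [0, 0, 0],
    [0, 0, 0],
    [0, 0, 0],
    [0, 0, 0],
    [0, 0, 0],
    [0, 0, 0],
    [0, 0, 0],
  ],
  fingers=[1, 1, 1, 1, 1, 1, 1, 1, 1, 1, 1, 1],
)

```text
time_s: 4.55
position: [0.5732, 0.1094, 0.0211]
tcp_rot: [[1.0, -0.03, 0.003], [-0.03, -1.0, 0.001], [0.003, -0.001, -1.0]]
force: [0.5, 0.8, 0.8]
opening: 0.174
```

```bash
python3 go.py .5725,.109,.12,-1.8
```

```text
now 4.55 [0.5732 0.1094 0.0211] yaw -1.69 F [0.5 0.8 0.8] op 0.174
.5725,.109,.12,-1.8 lin cm [-0.04  0.03 -9.89] ang [-0.0007 -0.003   0.0019]
```

Call:
move_arm(
  linear=[
    [0, 0, -0.3],
    [0, 0, -0.8],
    [0, 0, -1.5],
    [0, 0, -2.5],
    [0, 0, -4],
    [0, 0, -6],
    [0, 0, -8],
    [0, 0, -10],
    [0, 0, -12],
    [0, 0, -14],
    [0, 0, -15.5],
    [0, 0, -16],
  ],
  angular=[
    [0, 0, 0],
    [0, 0, 0],
    [0, 0, 0],
    [0, 0, 0],
    [0, 0, 0],
    [0, 0, 0],
    [0, 0, 0],
    [0, 0, 0],
    [0, 0, 0],
    [0, 0, 0],
    [0, 0, 0],
    [0, 0, 0],
  ],
  fingers=[1, 1, 1, 1, 1, 1, 1, 1, 1, 1, 1, 1],
)

```text
time_s: 5.55
position: [0.5742, 0.1095, 0.1848]
tcp_rot: [[1.0, -0.029, 0.009], [-0.029, -1.0, 0.001], [0.009, -0.001, -1.0]]
force: [-1.2, 0.3, -1.0]
opening: 0.133
```

```bash
python3 go.py .535,-.299,.18,1.7; python3 - <<'E'
from h import *
c=grab("wrist");s=grab("scene")
cv2.imwrite("pics/g1.png",np.hstack([c["color"],s["color"]])[:,:,::-1][:,::2][::2] if 0 else cv2.resize(np.vstack([c["color"],s["color"]])[:,:,::-1],(480,600),interpolation=cv2.INTER_AREA))
E
```

```text
now 5.55 [0.5742 0.1095 0.1848] yaw -1.68 F [-1.2  0.3 -1. ] op 0.133
.535,-.299,.18,1.7 lin cm [-2.73 40.95  0.41] ang [-0.0008 -0.009  -0.0591]
```

View pics/g1.png

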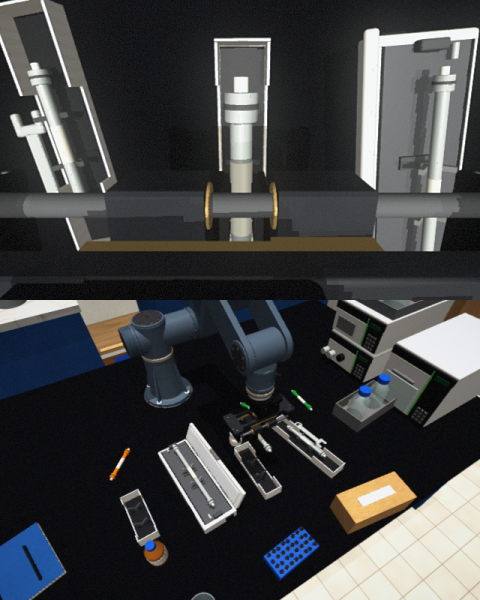

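Call:
move_arm(
  linear=[
    [-0.1, 1, 0],
    [-0.2, 3, 0],
    [-0.4, 6, 0],
    [-0.6, 9, 0],
    [-0.8, 12, 0],
    [-1, 15.5, 0],
    [-1.3, 19, 0],
    [-1.5, 22.5, 0],
    [-1.7, 26, 0],
    [-2, 29.5, 0],
    [-2.2, 32.5, 0],
    [-2.4, 35, 0.2],
  ],
  angular=[
    [0, 0, 0],
    [0, -0.003, 0],
    [0, -0.006, -0.01],
    [0, -0.009, -0.02],
    [0, -0.009, -0.03],
    [0, -0.009, -0.04],
    [0, -0.009, -0.05],
    [0, -0.009, -0.059],
    [0, -0.009, -0.059],
    [0, -0.009, -0.059],
    [0, -0.009, -0.059],
    [0, -0.009, -0.059],
  ],
  fingers=[1, 1, 1, 1, 1, 1, 1, 1, 1, 1, 1, 1],
)

```text
time_s: 6.65
position: [0.5377, -0.2426, 0.1791]
tcp_rot: [[1.0, 0.028, -0.004], [0.028, -1.0, 0.001], [-0.004, -0.001, -1.0]]
force: [0.6, 0.3, -1.2]
opening: 0.134
```

```bash
python3 go.py .535,-.299,.17,1.7
```

```text
now 6.65 [ 0.5377 -0.2426  0.1791] yaw 1.6 F [ 0.6  0.3 -1.2] op 0.134
.535,-.299,.17,1.7 lin cm [-0.42  5.63  0.91] ang [-0.0012  0.0044 -0.0018]
```

Call:
move_arm(
  linear=[
    [-0.1, 2, 0.2],
    [-0.2, 4, 0.4],
    [-0.4, 5.2, 0.7],
    [-0.4, 5.6, 0.9],
    [-0.4, 5.6, 0.9],
    [-0.4, 5.6, 0.9],
  ],
  angular=[
    [0, 0, 0],
    [0, 0.004, 0],
    [0, 0.004, 0],
    [0, 0.004, 0],
    [0, 0.004, 0],
    [0, 0.004, 0],
  ],
  fingers=[1, 1, 1, 1, 1, 1],
)

```text
time_s: 7.15
position: [0.5345, -0.2975, 0.1693]
tcp_rot: [[1.0, 0.028, -0.002], [0.028, -1.0, 0.003], [-0.002, -0.003, -1.0]]
force: [0.1, 0.8, -1.1]
opening: 0.134
```

```bash
python3 go.py .535,-.299,.021,1.7; python3 - <<'E'
from h import *
import pickle
c=grab("wrist");t=grab("top")
pickle.dump((c,t),open("w3.pkl","wb"))
cv2.imwrite("pics/w3.png",c["color"][:,:,::-1])
E
```

```text
now 7.15 [ 0.5345 -0.2975  0.1693] yaw 1.6 F [ 0.1  0.8 -1.1] op 0.134
.535,-.299,.021,1.7 lin cm [ 0.07  0.2  14.83] ang [-0.0033  0.0021 -0.0017]
```

View pics/w3.png

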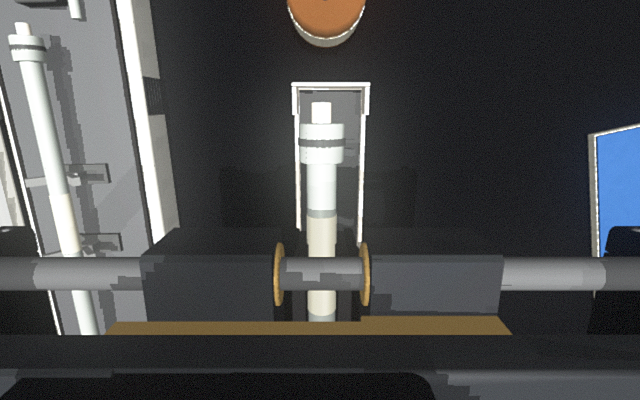

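```bash
python3 - <<'E'
from h import *
import pickle
c,t=pickle.load(open("w3.pkl","rb"))
print("box +x",[onz(c,p,.04).round(4) for p in((292,83),(370,83))])
print("col tip",onz(c,(321,102),.1853).round(4))
print("heater sad",[onz(c,p,.07).round(4) for p in((66,176),(80,243))])
E
```

```text
box +x [array([ 0.6196, -0.2715,  0.04  ]), array([ 0.6212, -0.3325,  0.04  ])]
col tip [ 0.6048 -0.2951  0.1853]
heater sad [array([ 0.5468, -0.1046,  0.07  ]), array([ 0.493 , -0.1073,  0.07  ])]
```

Call:
move_arm(
  linear=[
    [0, 0.2, 1],
    [0, 0.4, 3],
    [0, 0.5, 5.5],
    [0, 0.5, 8],
    [0, 0.5, 10],
    [0, 0.5, 11.5],
    [0, 0.5, 12.7],
    [0, 0.5, 13.5],
    [0, 0.5, 14.1],
    [0, 0.5, 14.5],
    [0, 0.5, 14.7],
    [0, 0.5, 14.7],
  ],
  angular=[
    [0, 0, 0],
    [-0.003, 0.002, 0],
    [-0.003, 0.002, 0],
    [-0.003, 0.002, 0],
    [-0.003, 0.002, 0],
    [-0.003, 0.002, 0],
    [-0.003, 0.002, 0],
    [-0.003, 0.002, 0],
    [-0.003, 0.002, 0],
    [-0.003, 0.002, 0],
    [-0.003, 0.002, 0],
    [-0.003, 0.002, 0],
  ],
  fingers=[1, 1, 1, 1, 1, 1, 1, 1, 1, 1, 1, 1],
)

```text
time_s: 8.25
position: [0.5357, -0.3024, 0.0235]
tcp_rot: [[1.0, 0.029, 0.002], [0.029, -1.0, -0.002], [0.002, 0.002, -1.0]]
force: [0.4, 0.1, -1.2]
opening: 0.132
```

```bash
python3 go.py .535,-.3025,.021,1.7
```

```text
now 8.25 [ 0.5357 -0.3024  0.0235] yaw 1.68 F [ 0.4  0.1 -1.2] op 0.132
.535,-.3025,.021,1.7 lin cm [-0.07  0.    0.25] ang [ 0.002  -0.0022 -0.0004]
```

Force is still only the weight; I lower in small steps to 0.021 and open gradually.

Call:
move_arm(
  linear=[
    [0, 0, 0.08],
    [0, 0, 0.16],
    [0, 0, 0.24],
    [0, 0, 0.24],
    [0, 0, 0.24],
    [0, 0, 0.24],
  ],
  angular=[
    [0, 0, 0],
    [0, 0, 0],
    [0, 0, 0],
    [0, 0, 0],
    [0, 0, 0],
    [0, 0, 0],
  ],
  fingers=[1, 1, 1, 1, 1, 1],
)

```text
time_s: 8.75
position: [0.5364, -0.3034, 0.0221]
tcp_rot: [[1.0, 0.029, 0.004], [0.029, -1.0, -0.004], [0.004, 0.004, -1.0]]
force: [0.5, -1.5, 6.4]
opening: 0.133
```

Call:
move_arm(
  linear=[
    [0, 0, 0],
    [0, 0, 0],
    [0, 0, 0],
    [0, 0, 0],
    [0, 0, 0],
    [0, 0, 0],
    [0, 0, 0],
    [0, 0, 0],
  ],
  angular=[
    [0, 0, 0],
    [0, 0, 0],
    [0, 0, 0],
    [0, 0, 0],
    [0, 0, 0],
    [0, 0, 0],
    [0, 0, 0],
    [0, 0, 0],
  ],
  fingers=[0.6, 0.5, 0.4, 0.3, 0.2, 0, 0, 0],
)

```text
time_s: 9.42
position: [0.5364, -0.3034, 0.022]
tcp_rot: [[1.0, 0.029, 0.004], [0.029, -1.0, -0.004], [0.004, 0.004, -1.0]]
force: [-0.8, -0.3, 0.5]
opening: 0.48
```

Call:
move_arm(
  linear=[
    [0, 0, -0.5],
    [0, 0, -1.5],
    [0, 0, -3.5],
    [0, 0, -6.5],
    [0, 0, -10],
    [0, 0, -13.5],
    [0, 0, -16],
    [0, 0, -18],
    [0, 0, -18],
    [0, 0, -18],
  ],
  angular=[
    [0, 0, 0],
    [0, 0, 0],
    [0, 0, 0],
    [0, 0, 0],
    [0, 0, 0],
    [0, 0, 0],
    [0, 0, 0],
    [0, 0, 0],
    [0, 0, 0],
    [0, 0, 0],
  ],
  fingers=[0, 0, 0, 0, 0, 0, 0, 0, 0, 0],
)

```text
time_s: 10.25
position: [0.5362, -0.3031, 0.2041]
tcp_rot: [[1.0, 0.029, 0.007], [0.029, -1.0, -0.006], [0.007, 0.007, -1.0]]
force: [0.1, -0.3, -0.2]
opening: 0.5
```

```bash
python3 go.py .574,.3258,.2,8; python3 - <<'E'
from h import *
import pickle
c=grab("wrist");s=grab("scene");t=grab("top")
pickle.dump((c,s,t),open("w4.pkl","wb"))
a=cv2.resize(t["color"][110:280,190:490],None,fx=2.6,fy=2.6,interpolation=cv2.INTER_CUBIC)
cv2.imwrite("pics/t4.png",a[:,:,::-1]);cv2.imwrite("pics/w4.png",c["color"][:,:,::-1])
E
```

```text
now 10.25 [ 0.5362 -0.3031  0.2041] yaw 1.68 F [ 0.1 -0.3 -0.2] op 0.5
.574,.3258,.2,8 lin cm [ 5.620e+00 -6.275e+01  4.000e-02] ang [ 0.007  -0.0066 -0.1103]
```

View pics/w4.png

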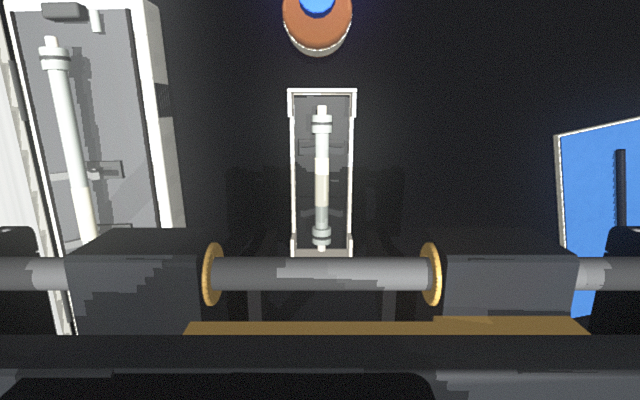

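Call:
move_arm(
  linear=[
    [0.2, -2, 0],
    [0.5, -5.5, 0],
    [0.8, -9, 0],
    [1.1, -12.5, 0],
    [1.4, -16, 0],
    [1.7, -19.5, 0],
    [2, -23, 0],
    [2.3, -26.5, 0],
    [2.6, -30, 0],
    [2.9, -33.5, 0],
    [3.2, -37, 0],
    [3.5, -40, 0],
  ],
  angular=[
    [0, 0, 0],
    [0, 0, -0.01],
    [0, 0, -0.02],
    [0, 0, -0.03],
    [0, 0, -0.04],
    [0, 0, -0.05],
    [0, 0, -0.06],
    [0, 0, -0.07],
    [0, 0, -0.08],
    [0, 0, -0.09],
    [0, 0, -0.1],
    [0.007, -0.007, -0.11],
  ],
  fingers=[0, 0, 0, 0, 0, 0, 0, 0, 0, 0, 0, 0],
)

```text
time_s: 11.4
position: [0.5561, 0.1015, 0.1981]
tcp_rot: [[0.99, 0.14, -0.011], [0.14, -0.99, 0.005], [-0.01, -0.007, -1.0]]
force: [0.4, 0.2, -0.7]
opening: 0.504
```

```bash
python3 go.py .574,.3258,.2,8
```

```text
now 11.4 [0.5561 0.1015 0.1981] yaw 8.07 F [ 0.4  0.2 -0.7] op 0.504
.574,.3258,.2,8 lin cm [  4.91 -21.96  -0.09] ang [-0.0066  0.0097  0.0012]
```

Call:
move_arm(
  linear=[
    [0.7, -3, 0],
    [1.4, -6, 0],
    [2.1, -9.5, 0],
    [2.9, -13, 0],
    [3.6, -16, 0],
    [4.3, -19, 0],
    [4.8, -21, 0],
    [4.9, -22, 0],
    [4.9, -22, 0],
    [4.9, -22, 0],
  ],
  angular=[
    [0, 0, 0],
    [-0.006, 0.009, 0],
    [-0.006, 0.009, 0],
    [-0.006, 0.009, 0],
    [-0.006, 0.009, 0],
    [-0.006, 0.009, 0],
    [-0.006, 0.009, 0],
    [-0.006, 0.009, 0],
    [-0.006, 0.009, 0],
    [-0.006, 0.009, 0],
  ],
  fingers=[0, 0, 0, 0, 0, 0, 0, 0, 0, 0],
)

```text
time_s: 12.23
position: [0.5728, 0.3255, 0.1976]
tcp_rot: [[0.99, 0.141, -0.004], [0.141, -0.99, -0.001], [-0.004, 0.001, -1.0]]
force: [-0.0, 0.2, -0.9]
opening: 0.5
```

```bash
python3 go.py .574,.3258,.021,8; python3 - <<'E'
from h import *
import pickle
c=grab("wrist")
pickle.dump(c,open("w5.pkl","wb"))
cv2.imwrite("pics/w5.png",c["color"][:,:,::-1])
E
```

```text
now 12.2333 [0.5728 0.3255 0.1976] yaw 8.11 F [-0.   0.2 -0.9] op 0.5
.574,.3258,.021,8 lin cm [ 0.19 -0.03 17.66] ang [0.0008 0.0038 0.0019]
```

View pics/w5.png

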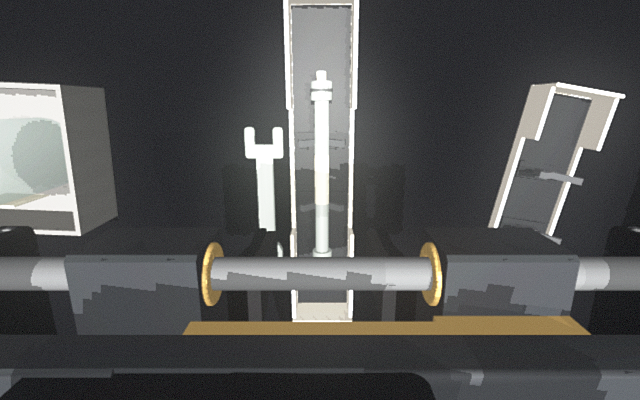

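```bash
python3 - <<'E'
from h import *
import pickle
c=pickle.load(open("w5.pkl","rb"))
e=onz(c,(321,70.5),.036);f=onz(c,(321.5,225),.036);print("tip",e.round(4),"axis pt",f.round(4),"yaw",np.degrees(np.arctan2(*(e-f)[1::-1])).round(2))
y=np.radians(8);print("mid",(e-.095*np.array([np.cos(y),np.sin(y),0])).round(4))
B=[onz(c,p,.04) for p in((286,2),(358,2))];b=sum(B)/2;print("box",B,"mid",(b-.155*np.array([np.cos(y),np.sin(y),0])).round(4))
E
```

```text
tip [0.6694 0.3396 0.036 ] axis pt [0.5301 0.3194 0.036 ] yaw 8.23
mid [0.5753 0.3264 0.036 ]
box [array([0.7171831 , 0.37511327, 0.04      ]), array([0.72540642, 0.31710961, 0.04      ])] mid [0.5678 0.3245 0.04  ]
```

Call:
move_arm(
  linear=[
    [0.1, 0, 2],
    [0.2, 0, 5],
    [0.25, 0, 8],
    [0.25, 0, 11],
    [0.25, 0, 13],
    [0.25, 0, 15],
    [0.25, 0, 16.3],
    [0.25, 0, 17.2],
    [0.25, 0, 17.6],
    [0.25, 0, 17.6],
    [0.25, 0, 17.6],
  ],
  angular=[
    [0, 0, 0],
    [0, 0.004, 0],
    [0, 0.004, 0],
    [0, 0.004, 0],
    [0, 0.004, 0],
    [0, 0.004, 0],
    [0, 0.004, 0],
    [0, 0.004, 0],
    [0, 0.004, 0],
    [0, 0.004, 0],
    [0, 0.004, 0],
  ],
  fingers=[0, 0, 0, 0, 0, 0, 0, 0, 0, 0, 0],
)

```text
time_s: 13.2
position: [0.5758, 0.3249, 0.0229]
tcp_rot: [[0.99, 0.139, 0.002], [0.139, -0.99, -0.0], [0.002, 0.0, -1.0]]
force: [0.4, 0.3, 1.0]
opening: 0.502
```

Call:
move_arm(
  linear=[
    [0, 0, 0],
    [0, 0, 0],
    [0, 0, 0],
    [0, 0, 0],
    [0, 0, 0],
    [0, 0, 0],
    [0, 0, 0],
    [0, 0, 0],
    [0, 0, 0],
    [0, 0, 0],
  ],
  angular=[
    [0, 0, 0],
    [0, 0, 0],
    [0, 0, 0],
    [0, 0, 0],
    [0, 0, 0],
    [0, 0, 0],
    [0, 0, 0],
    [0, 0, 0],
    [0, 0, 0],
    [0, 0, 0],
  ],
  fingers=[1, 1, 1, 1, 1, 1, 1, 1, 1, 1],
)

```text
time_s: 14.03
position: [0.5758, 0.3256, 0.0231]
tcp_rot: [[0.99, 0.139, 0.003], [0.139, -0.99, 0.001], [0.003, -0.0, -1.0]]
force: [-1.5, 3.9, 0.8]
opening: 0.135
```

Call:
move_arm(
  linear=[
    [0, 0, -0.3],
    [0, 0, -0.8],
    [0, 0, -1.5],
    [0, 0, -2.5],
    [0, 0, -4],
    [0, 0, -6],
    [0, 0, -8],
    [0, 0, -10],
    [0, 0, -12],
    [0, 0, -13.5],
    [0, 0, -14.5],
    [0, 0, -15],
  ],
  angular=[
    [0, 0, 0],
    [0, 0, 0],
    [0, 0, 0],
    [0, 0, 0],
    [0, 0, 0],
    [0, 0, 0],
    [0, 0, 0],
    [0, 0, 0],
    [0, 0, 0],
    [0, 0, 0],
    [0, 0, 0],
    [0, 0, 0],
  ],
  fingers=[1, 1, 1, 1, 1, 1, 1, 1, 1, 1, 1, 1],
)

```text
time_s: 15.03
position: [0.5763, 0.3255, 0.1756]
tcp_rot: [[0.99, 0.139, 0.006], [0.139, -0.99, 0.002], [0.006, -0.001, -1.0]]
force: [0.6, 0.3, -2.5]
opening: 0.134
```

```bash
python3 go.py .576,.109,.17,-1.7;python3 - <<'E'
from h import *
import pickle
c=grab("wrist");t=grab("top")
pickle.dump((c,t),open("w6.pkl","wb"))
E
```

```text
now 15.0333 [0.5763 0.3255 0.1756] yaw 8.01 F [ 0.6  0.3 -2.5] op 0.134
.576,.109,.17,-1.7 lin cm [-3.05 21.44  0.52] ang [-0.0015 -0.006   0.1694]
```

Call:
move_arm(
  linear=[
    [-0.2, 1, 0],
    [-0.5, 3, 0],
    [-0.9, 6, 0],
    [-1.3, 9, 0],
    [-1.8, 12, 0],
    [-2.2, 15, 0],
    [-2.6, 18, 0.2],
    [-2.9, 20, 0.4],
    [-3, 21.2, 0.5],
    [-3, 21.4, 0.5],
    [-3, 21.4, 0.5],
    [-3, 21.4, 0.5],
  ],
  angular=[
    [0, 0, 0.015],
    [0, -0.006, 0.03],
    [0, -0.006, 0.05],
    [0, -0.006, 0.07],
    [0, -0.006, 0.09],
    [0, -0.006, 0.11],
    [0, -0.006, 0.13],
    [0, -0.006, 0.15],
    [0, -0.006, 0.165],
    [0, -0.006, 0.169],
    [0, -0.006, 0.169],
    [0, -0.006, 0.169],
  ],
  fingers=[1, 1, 1, 1, 1, 1, 1, 1, 1, 1, 1, 1],
)

```text
time_s: 16.13
position: [0.5758, 0.1101, 0.1686]
tcp_rot: [[1.0, -0.029, -0.002], [-0.029, -1.0, 0.002], [-0.002, -0.002, -1.0]]
force: [-0.5, 0.8, -1.9]
opening: 0.137
```

```bash
python3 go.py .5765,.1093,.025,-1.7;python3 - <<'E'
from h import *
import pickle
c=grab("wrist")
pickle.dump(c,open("w7.pkl","wb"))
cv2.imwrite("pics/w7.png",c["color"][:,:,::-1])
E
```

```text
now 16.1333 [0.5758 0.1101 0.1686] yaw -1.65 F [-0.5  0.8 -1.9] op 0.137
.5765,.1093,.025,-1.7 lin cm [ 0.11  0.1  14.36] ang [-0.0016  0.0023  0.0008]
```

View pics/w7.png

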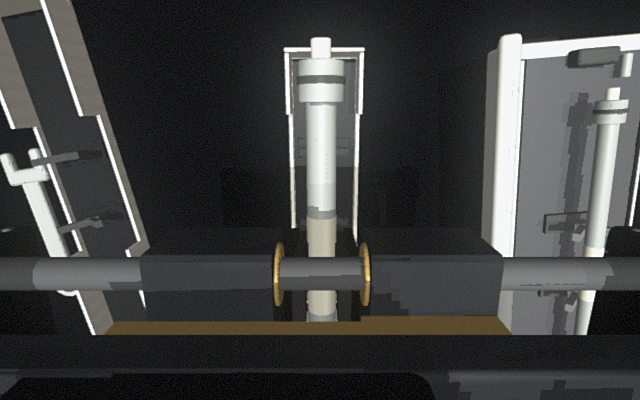

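```bash
python3 - <<'E'
from h import *
import pickle
c=pickle.load(open("w7.pkl","rb"))
B=[onz(c,p,.04) for p in((284,49),(365,49))];print("box",np.round(B,4),"mid",(sum(B)/2).round(4))
print("tip",onz(c,(320.5,38),.1825).round(4))
print("long sad",[onz(c,p,.040).round(4) for p in((72,158),(84,225))])
# step where long box side drops (34mm), at x=+60: inner -y wall
print("long step -y", onz(c,(84,117),.034).round(4))
E
```

```text
box [[0.687  0.1359 0.04  ]
 [0.6851 0.0741 0.04  ]] mid [0.686 0.105 0.04 ]
tip [0.6698 0.1081 0.1825]
long sad [array([0.6087, 0.3153, 0.04  ]), array([0.5504, 0.3171, 0.04  ])]
long step -y [0.6411 0.3027 0.034 ]
```

Call:
move_arm(
  linear=[
    [0.1, 0.1, 1],
    [0.1, 0.1, 3],
    [0.1, 0.1, 5.5],
    [0.1, 0.1, 8],
    [0.1, 0.1, 10],
    [0.1, 0.1, 11.5],
    [0.1, 0.1, 12.7],
    [0.1, 0.1, 13.5],
    [0.1, 0.1, 14],
    [0.1, 0.1, 14.3],
    [0.1, 0.1, 14.4],
    [0.1, 0.1, 14.4],
  ],
  angular=[
    [0, 0, 0],
    [-0.001, 0.002, 0],
    [-0.001, 0.002, 0],
    [-0.001, 0.002, 0],
    [-0.001, 0.002, 0],
    [-0.001, 0.002, 0],
    [-0.001, 0.002, 0],
    [-0.001, 0.002, 0],
    [-0.001, 0.002, 0],
    [-0.001, 0.002, 0],
    [-0.001, 0.002, 0],
    [-0.001, 0.002, 0],
  ],
  fingers=[1, 1, 1, 1, 1, 1, 1, 1, 1, 1, 1, 1],
)

```text
time_s: 17.18
position: [0.577, 0.1098, 0.0253]
tcp_rot: [[1.0, -0.028, 0.001], [-0.028, -1.0, 0.0], [0.001, -0.001, -1.0]]
force: [0.7, 0.8, -2.0]
opening: 0.138
```

Still only the weight; finish lowering by 2 mm, open, rise.

Call:
move_arm(
  linear=[
    [0, 0, 0.06],
    [0, 0, 0.12],
    [0, 0, 0.18],
    [0, 0, 0.22],
    [0, 0, 0.22],
    [0, 0, 0.22],
  ],
  angular=[
    [0, 0, 0],
    [0, 0, 0],
    [0, 0, 0],
    [0, 0, 0],
    [0, 0, 0],
    [0, 0, 0],
  ],
  fingers=[1, 1, 1, 1, 1, 1],
)

```text
time_s: 17.68
position: [0.5779, 0.1095, 0.0244]
tcp_rot: [[1.0, -0.028, 0.003], [-0.028, -1.0, 0.0], [0.003, -0.0, -1.0]]
force: [-0.6, -1.5, 4.8]
opening: 0.132
```

Call:
move_arm(
  linear=[
    [0, 0, 0],
    [0, 0, 0],
    [0, 0, 0],
    [0, 0, 0],
    [0, 0, 0],
    [0, 0, 0],
    [0, 0, 0],
    [0, 0, 0],
  ],
  angular=[
    [0, 0, 0],
    [0, 0, 0],
    [0, 0, 0],
    [0, 0, 0],
    [0, 0, 0],
    [0, 0, 0],
    [0, 0, 0],
    [0, 0, 0],
  ],
  fingers=[0.6, 0.5, 0.4, 0.3, 0.2, 0, 0, 0],
)

```text
time_s: 18.35
position: [0.5778, 0.1095, 0.0243]
tcp_rot: [[1.0, -0.028, 0.003], [-0.028, -1.0, 0.0], [0.003, -0.0, -1.0]]
force: [0.0, -0.1, -0.3]
opening: 0.482
```

Call:
move_arm(
  linear=[
    [0, 0, -0.5],
    [0, 0, -1.5],
    [0, 0, -3.5],
    [0, 0, -6.5],
    [0, 0, -10],
    [0, 0, -13.5],
    [0, 0, -16],
    [0, 0, -18],
    [0, 0, -18.5],
    [0, 0, -18.5],
  ],
  angular=[
    [0, 0, 0],
    [0, 0, 0],
    [0, 0, 0],
    [0, 0, 0],
    [0, 0, 0],
    [0, 0, 0],
    [0, 0, 0],
    [0, 0, 0],
    [0, 0, 0],
    [0, 0, 0],
  ],
  fingers=[0, 0, 0, 0, 0, 0, 0, 0, 0, 0],
)

```text
time_s: 19.18
position: [0.5783, 0.1095, 0.2118]
tcp_rot: [[1.0, -0.028, 0.008], [-0.028, -1.0, 0.0], [0.008, -0.0, -1.0]]
force: [-0.7, 0.9, -0.5]
opening: 0.502
```

```bash
python3 go.py .51,-.1,.21,3.1;python3 - <<'E'
from h import *
import pickle
c=grab("wrist");t=grab("top")
pickle.dump((c,t),open("w8.pkl","wb"))
cv2.imwrite("pics/w8.png",c["color"][:,:,::-1])
E
```

```text
now 19.1833 [0.5783 0.1095 0.2118] yaw -1.59 F [-0.7  0.9 -0.5] op 0.502
.51,-.1,.21,3.1 lin cm [-6.25 21.13  0.12] ang [-0.     -0.0083 -0.0818]
```

View pics/w8.png

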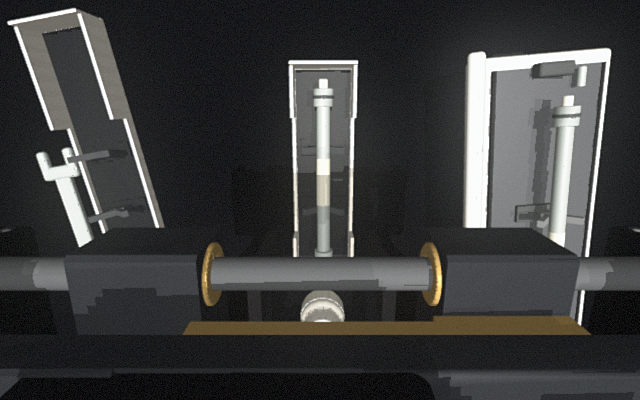

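```bash
python3 - <<'E'
from h import *
import pickle
c,t=pickle.load(open("w8.pkl","rb"))
y=np.radians(-1.8);u=np.array([np.cos(y),np.sin(y),0])
b=sum(onz(c,p,.04) for p in((288,61.5),(358,61.5)))/2-.11*u;m=onz(c,(323,79),.036)-.095*u
print("medbox",b.round(4),"medium",m.round(4))
y=np.radians(8);u=np.array([np.cos(y),np.sin(y),0])
b=sum(onz(c,p,.04) for p in((10,24),(74,10.5)))/2-.155*u;print("longbox",b.round(4))
y=np.radians(3.1);u=np.array([np.cos(y),np.sin(y),0])
print("long",(onz(c,(568.5,96),.074)-.14*u).round(4))
print("heater +x-y",onz(c,(610,49),.046).round(4),"shadow z .05",onz(c,(610,49),.05).round(4))
E
```

```text
medbox [0.5764 0.1088 0.04  ] medium [0.577  0.1087 0.036 ]
longbox [0.5757 0.3253 0.04  ]
long [ 0.5103 -0.1013  0.074 ]
heater +x-y [ 0.6887 -0.143   0.046 ] shadow z .05 [ 0.6882 -0.1399  0.05  ]
```

Call:
move_arm(
  linear=[
    [-0.7, 2.5, 0],
    [-1.5, 5.5, 0],
    [-2.5, 8.5, 0],
    [-3.5, 11.5, 0],
    [-4.4, 14.5, 0],
    [-5.2, 17.5, 0],
    [-5.8, 19.5, 0],
    [-6.2, 20.7, 0],
    [-6.3, 21.1, 0],
    [-6.3, 21.1, 0],
    [-6.3, 21.1, 0],
  ],
  angular=[
    [0, 0, 0],
    [0, -0.008, -0.02],
    [0, -0.008, -0.03],
    [0, -0.008, -0.04],
    [0, -0.008, -0.05],
    [0, -0.008, -0.06],
    [0, -0.008, -0.07],
    [0, -0.008, -0.08],
    [0, -0.008, -0.082],
    [0, -0.008, -0.082],
    [0, -0.008, -0.082],
  ],
  fingers=[0, 0, 0, 0, 0, 0, 0, 0, 0, 0, 0],
)

```text
time_s: 20.2
position: [0.507, -0.0991, 0.2074]
tcp_rot: [[0.999, 0.054, -0.008], [0.054, -0.999, 0.001], [-0.008, -0.002, -1.0]]
force: [-0.5, 0.2, 0.2]
opening: 0.502
```

```bash
python3 go.py .51,-.1005,.06,3.1;python3 - <<'E'
from h import *
import pickle
c=grab("wrist")
pickle.dump(c,open("w9.pkl","wb"))
cv2.imwrite("pics/w9.png",c["color"][:,:,::-1])
E
```

```text
now 20.2 [ 0.507  -0.0991  0.2074] yaw 3.07 F [-0.5  0.2  0.2] op 0.502
.51,-.1005,.06,3.1 lin cm [ 0.41  0.18 14.74] ang [-0.0019  0.0082 -0.0005]
```

View pics/w9.png

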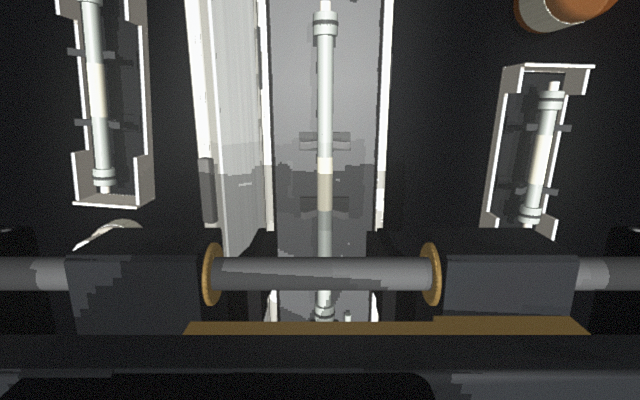

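```bash
python3 - <<'E'
from h import *
import pickle
c=pickle.load(open("w9.pkl","rb"))
print("axis",onz(c,(324.5,60),.074).round(4),onz(c,(324.5,240),.074).round(4),"tip",onz(c,(324,1),.074).round(4))
for z in(.07,.078,.082):print(z,"saddles",[onz(c,p,z).round(4) for p in((325,136),(325,200))])
print("heater mid from -y corner, yaw3.1:",(np.array([.6882,-.1425])-.175*np.array([.9985,.054])+.058*np.array([-.054,.9985])).round(4))
E
```

```text
axis [ 0.6092 -0.0956  0.074 ] [ 0.4591 -0.1039  0.074 ] tip [ 0.6506 -0.093   0.074 ]
0.07 saddles [array([ 0.5503, -0.0993,  0.07  ]), array([ 0.4949, -0.1024,  0.07  ])]
0.078 saddles [array([ 0.551 , -0.0992,  0.078 ]), array([ 0.4972, -0.1022,  0.078 ])]
0.082 saddles [array([ 0.5514, -0.0991,  0.082 ]), array([ 0.4983, -0.1021,  0.082 ])]
heater mid from -y corner, yaw3.1: [ 0.5103 -0.094 ]
```

Call:
move_arm(
  linear=[
    [0.1, 0.1, 2],
    [0.3, 0.2, 5],
    [0.4, 0.2, 8],
    [0.4, 0.2, 10.5],
    [0.4, 0.2, 12.5],
    [0.4, 0.2, 13.8],
    [0.4, 0.2, 14.5],
    [0.4, 0.2, 14.8],
    [0.4, 0.2, 14.8],
    [0.4, 0.2, 14.8],
  ],
  angular=[
    [0, 0, 0],
    [-0.002, 0.008, 0],
    [-0.002, 0.008, 0],
    [-0.002, 0.008, 0],
    [-0.002, 0.008, 0],
    [-0.002, 0.008, 0],
    [-0.002, 0.008, 0],
    [-0.002, 0.008, 0],
    [-0.002, 0.008, 0],
    [-0.002, 0.008, 0],
  ],
  fingers=[0, 0, 0, 0, 0, 0, 0, 0, 0, 0],
)

```text
time_s: 21.08
position: [0.5109, -0.1002, 0.0602]
tcp_rot: [[0.998, 0.055, 0.002], [0.055, -0.998, -0.001], [0.001, 0.001, -1.0]]
force: [0.4, -0.8, 0.0]
opening: 0.5
```

Call:
move_arm(
  linear=[
    [0, 0, 0],
    [0, 0, 0],
    [0, 0, 0],
    [0, 0, 0],
    [0, 0, 0],
    [0, 0, 0],
    [0, 0, 0],
    [0, 0, 0],
    [0, 0, 0],
    [0, 0, 0],
  ],
  angular=[
    [0, 0, 0],
    [0, 0, 0],
    [0, 0, 0],
    [0, 0, 0],
    [0, 0, 0],
    [0, 0, 0],
    [0, 0, 0],
    [0, 0, 0],
    [0, 0, 0],
    [0, 0, 0],
  ],
  fingers=[1, 1, 1, 1, 1, 1, 1, 1, 1, 1],
)

```text
time_s: 21.92
position: [0.5112, -0.1011, 0.0605]
tcp_rot: [[0.998, 0.056, 0.002], [0.056, -0.998, -0.002], [0.002, 0.002, -1.0]]
force: [-2.6, -4.5, 3.0]
opening: 0.135
```

Call:
move_arm(
  linear=[
    [0, 0, -0.3],
    [0, 0, -0.8],
    [0, 0, -1.5],
    [0, 0, -2.5],
    [0, 0, -4],
    [0, 0, -6],
    [0, 0, -8],
    [0, 0, -10],
    [0, 0, -12],
    [0, 0, -13],
    [0, 0, -13.5],
    [0, 0, -13.5],
  ],
  angular=[
    [0, 0, 0],
    [0, 0, 0],
    [0, 0, 0],
    [0, 0, 0],
    [0, 0, 0],
    [0, 0, 0],
    [0, 0, 0],
    [0, 0, 0],
    [0, 0, 0],
    [0, 0, 0],
    [0, 0, 0],
    [0, 0, 0],
  ],
  fingers=[1, 1, 1, 1, 1, 1, 1, 1, 1, 1, 1, 1],
)

```text
time_s: 22.92
position: [0.5112, -0.1008, 0.1966]
tcp_rot: [[0.998, 0.056, 0.004], [0.056, -0.998, -0.003], [0.004, 0.003, -1.0]]
force: [0.7, 0.1, -3.6]
opening: 0.134
```

```bash
python3 go.py .577,.326,.18,8
```

```text
now 22.9167 [ 0.5112 -0.1008  0.1966] yaw 3.19 F [ 0.7  0.1 -3.6] op 0.134
.577,.326,.18,8 lin cm [  8.94 -42.25   1.56] ang [ 0.0034 -0.004  -0.0839]
```

Call:
move_arm(
  linear=[
    [0.2, -1, 0],
    [0.6, -3, 0],
    [1.3, -6, 0],
    [2, -9.5, 0],
    [2.8, -13, 0],
    [3.5, -16.5, 0],
    [4.2, -20, 0],
    [5, -23.5, 0],
    [5.7, -27, 0],
    [6.4, -30, 0],
    [7, -33, 0],
    [7.5, -35.5, 0.3],
  ],
  angular=[
    [0, 0, 0],
    [0, 0, -0.01],
    [0, 0, -0.02],
    [0, 0, -0.03],
    [0, 0, -0.04],
    [0, 0, -0.05],
    [0, 0, -0.06],
    [0, 0, -0.07],
    [0, 0, -0.08],
    [0, 0, -0.084],
    [0, 0, -0.084],
    [0, 0, -0.084],
  ],
  fingers=[1, 1, 1, 1, 1, 1, 1, 1, 1, 1, 1, 1],
)

```text
time_s: 23.92
position: [0.5653, 0.261, 0.1913]
tcp_rot: [[0.99, 0.141, 0.002], [0.141, -0.99, -0.003], [0.002, 0.003, -1.0]]
force: [0.9, -0.5, -2.7]
opening: 0.13
```

```bash
python3 go.py .577,.326,.18,8.1
```

```text
now 23.9167 [0.5653 0.261  0.1913] yaw 8.08 F [ 0.9 -0.5 -2.7] op 0.13
.577,.326,.18,8.1 lin cm [ 2.07 -6.28  1.11] ang [ 0.0028 -0.0017 -0.0003]
```

Call:
move_arm(
  linear=[
    [0.6, -2, 0.2],
    [1.2, -4, 0.5],
    [1.8, -5.6, 0.8],
    [2, -6.2, 1.1],
    [2.1, -6.3, 1.1],
    [2.1, -6.3, 1.1],
    [2.1, -6.3, 1.1],
  ],
  angular=[
    [0, 0, 0],
    [0.003, -0.002, 0],
    [0.003, -0.002, 0],
    [0.003, -0.002, 0],
    [0.003, -0.002, 0],
    [0.003, -0.002, 0],
    [0.003, -0.002, 0],
  ],
  fingers=[1, 1, 1, 1, 1, 1, 1],
)

```text
time_s: 24.5
position: [0.5766, 0.3253, 0.1794]
tcp_rot: [[0.99, 0.14, -0.002], [0.14, -0.99, -0.001], [-0.002, 0.001, -1.0]]
force: [-0.6, 0.1, -2.3]
opening: 0.13
```

```bash
python3 go.py .577,.326,.025,8.1
```

```text
now 24.5 [0.5766 0.3253 0.1794] yaw 8.05 F [-0.6  0.1 -2.3] op 0.13
.577,.326,.025,8.1 lin cm [ 0.09 -0.07 15.44] ang [ 0.0007  0.0024 -0.0009]
```

Call:
move_arm(
  linear=[
    [0, -0.07, 1],
    [0, -0.07, 3],
    [0, -0.07, 5.5],
    [0, -0.07, 8],
    [0, -0.07, 10],
    [0, -0.07, 11.7],
    [0, -0.07, 13.1],
    [0, -0.07, 14.2],
    [0, -0.07, 14.9],
    [0, -0.07, 15.3],
    [0, -0.07, 15.4],
    [0, -0.07, 15.4],
  ],
  angular=[
    [0, 0, 0],
    [0, 0.002, 0],
    [0, 0.002, 0],
    [0, 0.002, 0],
    [0, 0.002, 0],
    [0, 0.002, 0],
    [0, 0.002, 0],
    [0, 0.002, 0],
    [0, 0.002, 0],
    [0, 0.002, 0],
    [0, 0.002, 0],
    [0, 0.002, 0],
  ],
  fingers=[1, 1, 1, 1, 1, 1, 1, 1, 1, 1, 1, 1],
)

```text
time_s: 25.5
position: [0.5766, 0.3259, 0.0258]
tcp_rot: [[0.99, 0.14, 0.001], [0.14, -0.99, -0.0], [0.001, 0.001, -1.0]]
force: [1.1, -0.3, -3.3]
opening: 0.133
```

Call:
move_arm(
  linear=[
    [0, 0, 0.05],
    [0, 0, 0.1],
    [0, 0, 0.15],
    [0, 0, 0.2],
    [0, 0, 0.2],
    [0, 0, 0.2],
  ],
  angular=[
    [0, 0, 0],
    [0, 0, 0],
    [0, 0, 0],
    [0, 0, 0],
    [0, 0, 0],
    [0, 0, 0],
  ],
  fingers=[1, 1, 1, 1, 1, 1],
)

```text
time_s: 26.0
position: [0.5766, 0.326, 0.0239]
tcp_rot: [[0.99, 0.14, 0.001], [0.14, -0.99, -0.0], [0.001, 0.001, -1.0]]
force: [-0.3, -0.1, -2.7]
opening: 0.134
```

Call:
move_arm(
  linear=[
    [0, 0, 0.05],
    [0, 0, 0.1],
    [0, 0, 0.15],
    [0, 0, 0.18],
    [0, 0, 0.18],
    [0, 0, 0.18],
  ],
  angular=[
    [0, 0, 0],
    [0, 0, 0],
    [0, 0, 0],
    [0, 0, 0],
    [0, 0, 0],
    [0, 0, 0],
  ],
  fingers=[1, 1, 1, 1, 1, 1],
)

```text
time_s: 26.5
position: [0.5767, 0.326, 0.0226]
tcp_rot: [[0.99, 0.14, 0.001], [0.14, -0.99, -0.0], [0.001, 0.001, -1.0]]
force: [-1.3, -1.2, 2.0]
opening: 0.135
```

Call:
move_arm(
  linear=[
    [0, 0, 0],
    [0, 0, 0],
    [0, 0, 0],
    [0, 0, 0],
    [0, 0, 0],
    [0, 0, 0],
    [0, 0, 0],
    [0, 0, 0],
  ],
  angular=[
    [0, 0, 0],
    [0, 0, 0],
    [0, 0, 0],
    [0, 0, 0],
    [0, 0, 0],
    [0, 0, 0],
    [0, 0, 0],
    [0, 0, 0],
  ],
  fingers=[0.6, 0.5, 0.4, 0.3, 0.2, 0, 0, 0],
)

```text
time_s: 27.17
position: [0.5767, 0.326, 0.0226]
tcp_rot: [[0.99, 0.14, 0.001], [0.14, -0.99, -0.0], [0.001, 0.001, -1.0]]
force: [0.6, 0.2, -0.8]
opening: 0.477
```

Call:
move_arm(
  linear=[
    [0, 0, -0.5],
    [0, 0, -1.5],
    [0, 0, -3.5],
    [0, 0, -6.5],
    [0, 0, -10],
    [0, 0, -13.5],
    [0, 0, -16],
    [0, 0, -18],
    [0, 0, -19],
    [0, 0, -19],
  ],
  angular=[
    [0, 0, 0],
    [0, 0, 0],
    [0, 0, 0],
    [0, 0, 0],
    [0, 0, 0],
    [0, 0, 0],
    [0, 0, 0],
    [0, 0, 0],
    [0, 0, 0],
    [0, 0, 0],
  ],
  fingers=[0, 0, 0, 0, 0, 0, 0, 0, 0, 0],
)

```text
time_s: 28.0
position: [0.5782, 0.3267, 0.2165]
tcp_rot: [[0.99, 0.14, 0.008], [0.14, -0.99, 0.002], [0.008, -0.001, -1.0]]
force: [0.2, -0.2, 0.5]
opening: 0.499
```

```bash
python3 go.py .536,-.303,.21,1.7;python3 - <<'E'
from h import *
import pickle
c=grab("wrist");t=grab("top");s=grab("scene")
pickle.dump((c,t,s),open("w10.pkl","wb"))
cv2.imwrite("pics/t10.png",cv2.resize(t["color"][110:280,190:490],None,fx=2.6,fy=2.6,interpolation=cv2.INTER_CUBIC)[:,:,::-1])
cv2.imwrite("pics/s10.png",cv2.resize(s["color"][140:340,145:475],None,fx=2.4,fy=2.4,interpolation=cv2.INTER_CUBIC)[:,:,::-1])
# bright column tip in wrist view: print runs along column x=321..325
g=cv2.cvtColor(c["color"],cv2.COLOR_RGB2GRAY);cv2.imwrite("pics/w10.png",np.vstack([c["color"][:260],np.zeros((4,640,3),np.uint8),t["color"][100:300]])[:,:,::-1])
E
```

```text
now 28.0 [0.5782 0.3267 0.2165] yaw 8.06 F [ 0.2 -0.2  0.5] op 0.499
.536,-.303,.21,1.7 lin cm [-13.01  61.76   0.49] ang [-0.0013 -0.0079  0.111 ]
```

View pics/w10.png

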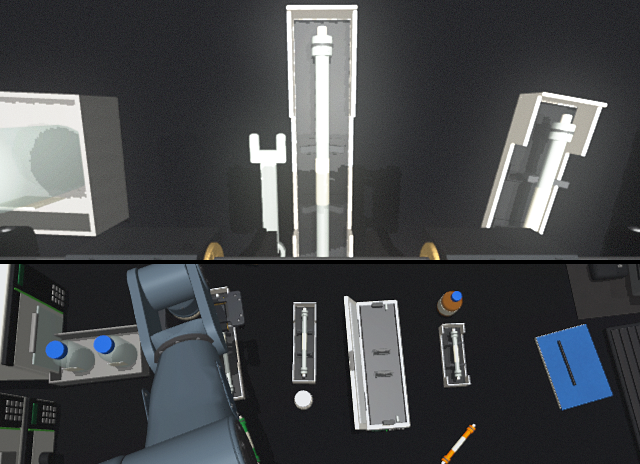

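```bash
python3 - <<'E'
from h import *
import pickle
c,t,s=pickle.load(open("w10.pkl","rb"))
y=np.radians(8.05);u=np.array([np.cos(y),np.sin(y),0])
b=sum(onz(c,p,.04) for p in((286.5,6.5),(357.5,6.5)))/2-.155*u;m=onz(c,(322,26.5),.036)-.14*u;f=onz(c,(322,220),.036)
print("longbox",b.round(4),"long",m.round(4),"axis pt",f.round(4))
E
python3 go.py .47,-.1,.2,3.1
```

```text
longbox [0.5768 0.3263 0.04  ] long [0.5767 0.3263 0.036 ] axis pt [0.5365 0.3206 0.036 ]
now 28.15 [0.5755 0.3257 0.2112] yaw 8.05 F [-0.6 -0.3 -0.4] op 0.498
.47,-.1,.2,3.1 lin cm [-16.4   40.67   1.19] ang [0.0013 0.0017 0.0865]
```

Call:
move_arm(
  linear=[
    [-0.6, 2, 0],
    [-1.7, 5.5, 0],
    [-2.8, 9, 0],
    [-4, 12.5, 0],
    [-5.2, 16, 0],
    [-6.4, 19.5, 0],
    [-7.6, 23, 0],
    [-8.8, 26.5, 0],
    [-10, 30, 0],
    [-11.2, 33.5, 0],
    [-12.4, 37, 0],
    [-13.3, 39.5, 0],
  ],
  angular=[
    [0, 0, 0],
    [0, -0.008, 0.01],
    [0, -0.008, 0.02],
    [0, -0.008, 0.03],
    [0, -0.008, 0.04],
    [0, -0.008, 0.05],
    [0, -0.008, 0.06],
    [0, -0.008, 0.07],
    [0, -0.008, 0.08],
    [0, -0.008, 0.085],
    [0, -0.008, 0.087],
    [0, -0.008, 0.087],
  ],
  fingers=[0, 0, 0, 0, 0, 0, 0, 0, 0, 0, 0, 0],
)

```text
time_s: 29.15
position: [0.4974, -0.0864, 0.2101]
tcp_rot: [[0.999, 0.052, -0.013], [0.052, -0.999, -0.001], [-0.013, 0.001, -1.0]]
force: [0.6, 0.8, -0.1]
opening: 0.499
```

```bash
python3 go.py .47,-.1,.2,3.1
```

```text
now 29.15 [ 0.4974 -0.0864  0.2101] yaw 2.98 F [ 0.6  0.8 -0.1] op 0.499
.47,-.1,.2,3.1 lin cm [-2.79  1.21  1.05] ang [ 0.0008  0.0134 -0.0021]
```

Call:
move_arm(
  linear=[
    [-1, 0.5, 0.4],
    [-2, 1, 0.8],
    [-2.8, 1.2, 1],
    [-2.8, 1.2, 1],
    [-2.8, 1.2, 1],
    [-2.8, 1.2, 1],
  ],
  angular=[
    [0, 0.006, 0],
    [0, 0.013, 0],
    [0, 0.013, 0],
    [0, 0.013, 0],
    [0, 0.013, 0],
    [0, 0.013, 0],
  ],
  fingers=[0, 0, 0, 0, 0, 0],
)

```text
time_s: 29.65
position: [0.4704, -0.0995, 0.2003]
tcp_rot: [[0.999, 0.053, -0.0], [0.053, -0.999, -0.001], [-0.0, 0.001, -1.0]]
force: [-0.2, 0.1, 1.2]
opening: 0.506
```

```bash
python3 go.py .536,-.303,.2,1.7;python3 - <<'E'
from h import *
import pickle
c=grab("wrist");t=grab("top");s=grab("scene")
pickle.dump((c,t,s),open("w11.pkl","wb"))
w=cv2.resize(c["color"][0:210,220:430],None,fx=2.8,fy=2.8,interpolation=cv2.INTER_CUBIC)
_,_,s0=pickle.load(open("w10.pkl","rb"))
cv2.imwrite("pics/w11.png",w[:,:,::-1])
E
```

```text
now 29.65 [ 0.4704 -0.0995  0.2003] yaw 3.02 F [-0.2  0.1  1.2] op 0.506
.536,-.303,.2,1.7 lin cm [ 5.48 20.67  0.04] ang [0.0006 0.0002 0.023 ]
```

View pics/w11.png

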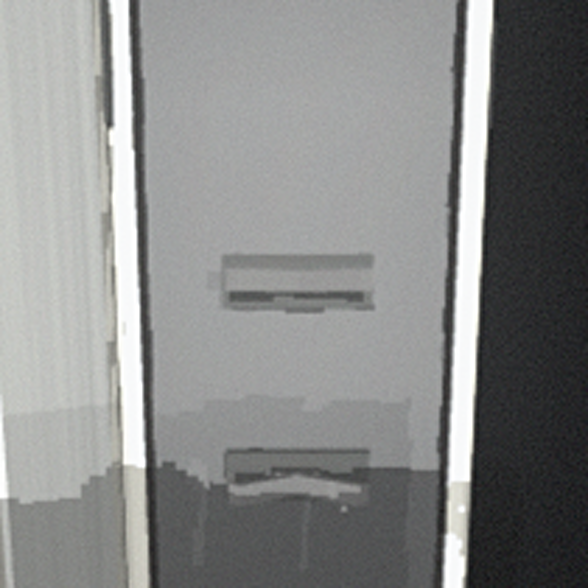

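```bash
python3 - <<'E'
from h import *
import pickle
c,t,s=pickle.load(open("w11.pkl","rb"))
P=lambda u,v:(u/2.8+220-.3,v/2.8-.3)
print("cam",(-c["V"][:3,:3].T@c["V"][:3,3]).round(4))
for n,p in dict(s1top=(298.5,256),s1mid=(298.5,268),s1a=(298.5,292),s1b=(298.5,301),s1c=(298.5,310),s2a=(297.5,451),s2b=(297.5,470),s2c=(297.5,483),s2d=(297.5,500)).items():
    print(n,onz(c,P(*p),.082).round(4),onz(c,P(*p),.046).round(4))
# predicted pixels of ideal saddle tops / bases for centre (.511,-.101)
for X in(.511,.514):
  for k in(-.033,-.027,.027,.033):
    print(X,k,[tuple(np.round((np.array(proj(c,(X+k*.9985,-.101+k*.054,z)))-[220,0])*2.8)) for z in(.082,.046)])
E
```

```text
cam [ 0.5393 -0.0952  0.3613]
s1top [ 0.55   -0.0989  0.082 ] [ 0.5513 -0.0993  0.046 ]
s1mid [ 0.5468 -0.099   0.082 ] [ 0.5478 -0.0995  0.046 ]
s1a [ 0.5405 -0.0994  0.082 ] [ 0.5407 -0.0999  0.046 ]
s1b [ 0.5382 -0.0995  0.082 ] [ 0.538  -0.1001  0.046 ]
s1c [ 0.5358 -0.0996  0.082 ] [ 0.5353 -0.1002  0.046 ]
s2a [ 0.4969 -0.1015  0.082 ] [ 0.4914 -0.1023  0.046 ]
s2b [ 0.4915 -0.1018  0.082 ] [ 0.4853 -0.1027  0.046 ]
s2c [ 0.4877 -0.102   0.082 ] [ 0.481  -0.1029  0.046 ]
s2d [ 0.4827 -0.1023  0.082 ] [ 0.4754 -0.1032  0.046 ]
0.511 -0.033 [(np.float64(297.0), np.float64(515.0)), (np.float64(296.0), np.float64(491.0))]
0.511 -0.027 [(np.float64(297.0), np.float64(495.0)), (np.float64(296.0), np.float64(473.0))]
0.511 0.027 [(np.float64(298.0), np.float64(301.0)), (np.float64(296.0), np.float64(300.0))]
0.511 0.033 [(np.float64(298.0), np.float64(278.0)), (np.float64(296.0), np.float64(280.0))]
0.514 -0.033 [(np.float64(298.0), np.float64(505.0)), (np.float64(296.0), np.float64(482.0))]
0.514 -0.027 [(np.float64(298.0), np.float64(484.0)), (np.float64(296.0), np.float64(464.0))]
0.514 0.027 [(np.float64(298.0), np.float64(290.0)), (np.float64(296.0), np.float64(290.0))]
0.514 0.033 [(np.float64(298.0), np.float64(267.0)), (np.float64(297.0), np.float64(270.0))]
```

```bash
python3 - <<'E'
from h import *
import pickle
c,s,t=pickle.load(open("w4.pkl","rb"))
a=onz(c,(322,105),.036);b=onz(c,(321.5,251.5),.036);print(a.round(4),b.round(4),((a+b)/2).round(4),np.degrees(np.arctan2(*(a-b)[1::-1])))
E
```

```text
[ 0.6068 -0.3025  0.036 ] [ 0.4649 -0.3061  0.036 ] [ 0.5358 -0.3043  0.036 ] 1.4509384032605956
```

Call:
move_arm(
  linear=[
    [0.5, 2, 0],
    [1.2, 5, 0],
    [2, 8, 0],
    [2.9, 11.5, 0],
    [3.7, 14.5, 0],
    [4.4, 17.5, 0],
    [5, 19.5, 0],
    [5.4, 20.5, 0],
    [5.5, 20.7, 0],
    [5.5, 20.7, 0],
    [5.5, 20.7, 0],
  ],
  angular=[
    [0, 0, 0],
    [0, 0, 0.005],
    [0, 0, 0.01],
    [0, 0, 0.015],
    [0, 0, 0.02],
    [0, 0, 0.023],
    [0, 0, 0.023],
    [0, 0, 0.023],
    [0, 0, 0.023],
    [0, 0, 0.023],
    [0, 0, 0.023],
  ],
  fingers=[0, 0, 0, 0, 0, 0, 0, 0, 0, 0, 0],
)

```text
time_s: 30.72
position: [0.5361, -0.3014, 0.2006]
tcp_rot: [[1.0, 0.031, -0.001], [0.031, -1.0, 0.001], [-0.001, -0.001, -1.0]]
force: [-0.4, 0.3, 0.7]
opening: 0.5
```

```bash
python3 go.py .536,-.303,.0225,1.7
```

```text
now 30.7167 [ 0.5361 -0.3014  0.2006] yaw 1.79 F [-0.4  0.3  0.7] op 0.5
.536,-.303,.0225,1.7 lin cm [ 0.    0.17 17.81] ang [-0.0007  0.0009  0.0017]
```

Call:
move_arm(
  linear=[
    [0, 0.2, 2],
    [0, 0.25, 5],
    [0, 0.25, 8],
    [0, 0.25, 11],
    [0, 0.25, 13.5],
    [0, 0.25, 15.3],
    [0, 0.25, 16.6],
    [0, 0.25, 17.4],
    [0, 0.25, 17.8],
    [0, 0.25, 17.9],
    [0, 0.25, 17.9],
  ],
  angular=[
    [0, 0, 0],
    [0, 0, 0.002],
    [0, 0, 0.002],
    [0, 0, 0.002],
    [0, 0, 0.002],
    [0, 0, 0.002],
    [0, 0, 0.002],
    [0, 0, 0.002],
    [0, 0, 0.002],
    [0, 0, 0.002],
    [0, 0, 0.002],
  ],
  fingers=[0, 0, 0, 0, 0, 0, 0, 0, 0, 0, 0],
)

```text
time_s: 31.63
position: [0.5365, -0.304, 0.0224]
tcp_rot: [[1.0, 0.03, 0.0], [0.03, -1.0, -0.0], [0.0, 0.0, -1.0]]
force: [-0.6, -0.2, 0.7]
opening: 0.5
```

Call:
move_arm(
  linear=[
    [0, 0, 0],
    [0, 0, 0],
    [0, 0, 0],
    [0, 0, 0],
    [0, 0, 0],
    [0, 0, 0],
    [0, 0, 0],
    [0, 0, 0],
    [0, 0, 0],
    [0, 0, 0],
  ],
  angular=[
    [0, 0, 0],
    [0, 0, 0],
    [0, 0, 0],
    [0, 0, 0],
    [0, 0, 0],
    [0, 0, 0],
    [0, 0, 0],
    [0, 0, 0],
    [0, 0, 0],
    [0, 0, 0],
  ],
  fingers=[1, 1, 1, 1, 1, 1, 1, 1, 1, 1],
)

```text
time_s: 32.47
position: [0.5366, -0.3042, 0.0225]
tcp_rot: [[1.0, 0.03, 0.0], [0.03, -1.0, -0.001], [0.0, 0.001, -1.0]]
force: [-0.7, -1.1, 1.6]
opening: 0.135
```

Call:
move_arm(
  linear=[
    [0, 0, -0.3],
    [0, 0, -0.8],
    [0, 0, -1.5],
    [0, 0, -2.5],
    [0, 0, -4],
    [0, 0, -6],
    [0, 0, -8],
    [0, 0, -10],
    [0, 0, -12],
    [0, 0, -14],
    [0, 0, -15.5],
    [0, 0, -16],
  ],
  angular=[
    [0, 0, 0],
    [0, 0, 0],
    [0, 0, 0],
    [0, 0, 0],
    [0, 0, 0],
    [0, 0, 0],
    [0, 0, 0],
    [0, 0, 0],
    [0, 0, 0],
    [0, 0, 0],
    [0, 0, 0],
    [0, 0, 0],
  ],
  fingers=[1, 1, 1, 1, 1, 1, 1, 1, 1, 1, 1, 1],
)

```text
time_s: 33.47
position: [0.5379, -0.305, 0.1863]
tcp_rot: [[1.0, 0.03, 0.005], [0.03, -1.0, -0.005], [0.005, 0.005, -1.0]]
force: [0.5, 0.5, -1.5]
opening: 0.134
```

```bash
python3 go.py .5125,-.101,.18,3.1
```

```text
now 33.4667 [ 0.5379 -0.305   0.1863] yaw 1.71 F [ 0.5  0.5 -1.5] op 0.134
.5125,-.101,.18,3.1 lin cm [ -1.93 -20.47   0.53] ang [ 0.0047 -0.005  -0.0243]
```

Call:
move_arm(
  linear=[
    [-0.1, -1, 0],
    [-0.3, -3, 0],
    [-0.6, -6, 0],
    [-0.9, -9, 0],
    [-1.2, -12, 0],
    [-1.5, -15, 0.2],
    [-1.7, -18, 0.3],
    [-1.8, -19.6, 0.5],
    [-1.9, -20.3, 0.5],
    [-1.9, -20.5, 0.5],
    [-1.9, -20.5, 0.5],
    [-1.9, -20.5, 0.5],
  ],
  angular=[
    [0, 0, 0],
    [0.005, -0.005, -0.005],
    [0.005, -0.005, -0.01],
    [0.005, -0.005, -0.015],
    [0.005, -0.005, -0.02],
    [0.005, -0.005, -0.024],
    [0.005, -0.005, -0.024],
    [0.005, -0.005, -0.024],
    [0.005, -0.005, -0.024],
    [0.005, -0.005, -0.024],
    [0.005, -0.005, -0.024],
    [0.005, -0.005, -0.024],
  ],
  fingers=[1, 1, 1, 1, 1, 1, 1, 1, 1, 1, 1, 1],
)

```text
time_s: 34.47
position: [0.513, -0.1012, 0.1802]
tcp_rot: [[0.999, 0.054, 0.0], [0.054, -0.999, -0.0], [0.0, 0.0, -1.0]]
force: [-0.1, 0.1, -1.1]
opening: 0.132
```

```bash
python3 go.py .513,-.101,.0630,3.1
```

```text
now 34.4667 [ 0.513  -0.1012  0.1802] yaw 3.08 F [-0.1  0.1 -1.1] op 0.132
.513,-.101,.0630,3.1 lin cm [-1.000e-02 -2.000e-02  1.172e+01] ang [ 0.0002 -0.0001 -0.0004]
```

Call:
move_arm(
  linear=[
    [0, 0, 0.7],
    [0, 0, 2],
    [0, 0, 4],
    [0, 0, 6],
    [0, 0, 7.8],
    [0, 0, 9.2],
    [0, 0, 10.3],
    [0, 0, 11],
    [0, 0, 11.5],
    [0, 0, 11.7],
    [0, 0, 11.7],
    [0, 0, 11.7],
  ],
  angular=[
    [0, 0, 0],
    [0, 0, 0],
    [0, 0, 0],
    [0, 0, 0],
    [0, 0, 0],
    [0, 0, 0],
    [0, 0, 0],
    [0, 0, 0],
    [0, 0, 0],
    [0, 0, 0],
    [0, 0, 0],
    [0, 0, 0],
  ],
  fingers=[1, 1, 1, 1, 1, 1, 1, 1, 1, 1, 1, 1],
)

```text
time_s: 35.47
position: [0.5135, -0.1016, 0.0635]
tcp_rot: [[0.999, 0.053, 0.001], [0.053, -0.999, -0.001], [0.001, 0.001, -1.0]]
force: [0.8, -0.1, -1.4]
opening: 0.134
```

Call:
move_arm(
  linear=[
    [0, 0, 0.05],
    [0, 0, 0.1],
    [0, 0, 0.15],
    [0, 0, 0.2],
    [0, 0, 0.2],
    [0, 0, 0.2],
  ],
  angular=[
    [0, 0, 0],
    [0, 0, 0],
    [0, 0, 0],
    [0, 0, 0],
    [0, 0, 0],
    [0, 0, 0],
  ],
  fingers=[1, 1, 1, 1, 1, 1],
)

```text
time_s: 35.97
position: [0.5135, -0.1016, 0.0616]
tcp_rot: [[0.999, 0.053, 0.001], [0.053, -0.999, -0.001], [0.001, 0.001, -1.0]]
force: [-0.8, -0.1, -1.2]
opening: 0.137
```

Call:
move_arm(
  linear=[
    [0, 0, 0.04],
    [0, 0, 0.08],
    [0, 0, 0.12],
    [0, 0, 0.16],
    [0, 0, 0.16],
    [0, 0, 0.16],
  ],
  angular=[
    [0, 0, 0],
    [0, 0, 0],
    [0, 0, 0],
    [0, 0, 0],
    [0, 0, 0],
    [0, 0, 0],
  ],
  fingers=[1, 1, 1, 1, 1, 1],
)

```text
time_s: 36.47
position: [0.5136, -0.1014, 0.0606]
tcp_rot: [[0.999, 0.053, 0.002], [0.053, -0.999, -0.001], [0.001, 0.001, -1.0]]
force: [-1.2, 0.9, 5.5]
opening: 0.135
```

Call:
move_arm(
  linear=[
    [0, 0, 0],
    [0, 0, 0],
    [0, 0, 0],
    [0, 0, 0],
    [0, 0, 0],
    [0, 0, 0],
    [0, 0, 0],
    [0, 0, 0],
  ],
  angular=[
    [0, 0, 0],
    [0, 0, 0],
    [0, 0, 0],
    [0, 0, 0],
    [0, 0, 0],
    [0, 0, 0],
    [0, 0, 0],
    [0, 0, 0],
  ],
  fingers=[0.6, 0.5, 0.4, 0.3, 0.2, 0, 0, 0],
)

```text
time_s: 37.13
position: [0.5136, -0.1014, 0.0605]
tcp_rot: [[0.999, 0.053, 0.002], [0.053, -0.999, -0.001], [0.001, 0.001, -1.0]]
force: [0.3, -0.6, 0.3]
opening: 0.474
```

Call:
move_arm(
  linear=[
    [0, 0, -0.5],
    [0, 0, -1.5],
    [0, 0, -3.5],
    [0, 0, -6.5],
    [0, 0, -10],
    [0, 0, -13],
    [0, 0, -15],
    [-3, 0, -15.5],
    [-6, 0, -15.5],
    [-6, 0, -15.5],
    [-6, 0, -15.5],
    [-6, 0, -15.5],
  ],
  angular=[
    [0, 0, 0],
    [0, 0, 0],
    [0, 0, 0],
    [0, 0, 0],
    [0, 0, 0],
    [0, 0, 0],
    [0, 0, 0],
    [0, 0, 0],
    [0, 0, 0],
    [0, 0, 0],
    [0, 0, 0],
    [0, 0, 0],
  ],
  fingers=[0, 0, 0, 0, 0, 0, 0, 0, 0, 0, 0, 0],
)

```text
time_s: 38.13
position: [0.4542, -0.1049, 0.2163]
tcp_rot: [[0.999, 0.053, 0.004], [0.053, -0.999, -0.002], [0.004, 0.002, -1.0]]
force: [0.2, -0.2, -0.8]
opening: 0.499
```

```bash
python3 go.py;python3 - <<'E'
from h import *
import pickle
c=grab("wrist");s=grab("scene")
pickle.dump((c,s),open("w12.pkl","wb"))
w=cv2.resize(c["color"][0:260],(780,317),interpolation=cv2.INTER_CUBIC)
z=cv2.resize(s["color"][140:320,100:600],(780,281),interpolation=cv2.INTER_CUBIC)
cv2.imwrite("pics/w12b.png",np.vstack([w,z])[:,:,::-1])
E
```

```text
now 38.1333 [ 0.4542 -0.1049  0.2163] yaw 3.04 F [ 0.2 -0.2 -0.8] op 0.499
```

View pics/w12b.png

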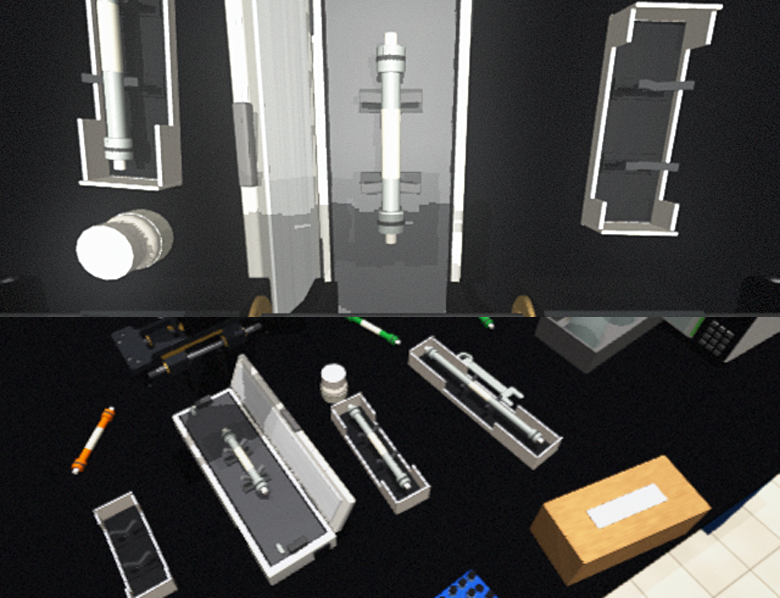

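```bash
python3 - <<'E'
from h import *
import pickle
c,s=pickle.load(open("w12.pkl","rb"));k=640/780
a,b=(onz(c,(p[0]*k,p[1]*k),.074) for p in((391,32),(391,244)));print("short mid",((a+b)/2).round(4),"len",np.linalg.norm(a-b).round(4))
print(hand_in())
E
```

```text
short mid [ 0.5131 -0.1013  0.074 ] len 0.1421
the job is handed in; nothing more can be done
None
```

I handed the job in at about 38 s of the 136 s allowed. The short column is on the heater's saddles, the medium column is in its own box and the long column in its own. On the way I put the short column aside in the short box, which is empty again.

- **Long column:** its middle measured within 1 mm of the long box's middle.
- **Medium column:** its middle measured within 1 mm of the medium box's middle.
- **Short column:** its middle measured at (0.513, -0.101) m. The heater's middle is less certain along its length: the case corners gave x of about 0.510–0.511 and the saddles about 0.513. Either way the column is within about 3 mm along x, against the 14 mm allowed.
- **Forces:** none of the readings after each move, while placing or gripping, was above about 6.5 N. I did not see the peaks within a move.
- **Bystanders:** the jar and wrench look untouched in the last picture. The bottle was outside that picture, but it stood in place in the one taken before the last transfer.

The heights of the resting columns were not measured again after placing. I took them from the text, and the tool heights at contact agreed to within about 2 mm.

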